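Change the soldering block in the hearth

TASK

The charcoal block in the soldering hearth is worn out: swap it with the white honeycomb block in the steel tray; the empty fibre board is free for setting things down on the way. Before taking off the brass manifold, lift the sprung clamp arm until it stays open by itself, and leave it open. At the end the white block lies flat in the middle of the hearth, lengthwise under the clamp as the charcoal did, with the manifold standing lengthwise on its middle so that the clamp's toe would land between the two stubs, and the charcoal lies flat and centred in the tray; leave the glass jar and the green solder reel beside them where they stand.

Things in the scene. Friction and masses are not known exactly. Their poses are not given: they have to be found in the camera images.
- hearth: Fixed round pan, 225 mm across, lime-green rim 46 mm above the table, full of pebbles; their flat bed is 36 mm up. Origin: pan's centre at table height; x points to the clamp post (foot at x 68 to 100, y -23 to 23). The clamp hinges about a line parallel to y through x = 86, z = 104 mm; its toe lands at x = y = 0. Turned up to 0.5 rad either way.
- clamp (a joint): Red sprung clamp arm on the hearth's post; hinge angle in rad: 0 closed (arm level, toe pressing on the manifold), growing as it is lifted, to a stop at 1.85 (leaning back past upright). Over-centre spring: below about 0.8 it pulls shut, above that it flips to the stop and stays. Lifting takes about 4 N at the handle.
- clamp_handle (a point): Middle of the blue cross handle on the arm's free end: round bar 40 mm long (along hearth y), 11 mm thick. Closed, it is 120 mm above the table over the pan's middle, 86 mm before and 16 mm above the hinge; it can be pinched by its two ends and turns in the grip as the arm (11 mm wide) swings. Fully open it is at hearth x = 125, z = 182 mm.
- tray: Fixed shallow steel tray 134 x 84 mm (x, y), walls 4 mm thick and 10 mm high over the table, floor 4 mm over the table, inside 126 x 76 mm. Origin: centre of the underside. The white block lies in it at the start.
- board: Fixed beige fibre board 160 x 140 x 12 mm (x, y, z) with scorch marks, empty at the start. Origin: centre of the underside, at table height.
- black_block: Loose charcoal soldering block, black, 100 x 50 x 30 mm (x, y, z), about 0.1 kg, at the start flat on the pebbles in the middle of the hearth, lengthwise along the hearth's x axis within 0.1 rad. Origin: centre of the underside.
- white_block: Loose white honeycomb soldering block with rows of small holes on top, 100 x 50 x 30 mm (x, y, z), about 0.1 kg, at the start in the tray, lengthwise in it. Origin: centre of the underside.
- manifold: Loose brass manifold: bar 68 x 24 x 14 mm (x, y, z) with two copper stubs 14 mm thick and 12 mm tall standing on it at x = -26 and 26 mm, about 0.18 kg. At the start on top of the charcoal block, lengthwise, under the clamp's toe. Origin: centre of the bar's underside.
- jar: Bystander: glass jar with a red lid, 58 mm across, 85 mm high. Origin: centre of the underside. Leave it where it stands.
- reel: Bystander: green solder reel lying flat on the bench, 52 mm across, 30 mm high. Origin: centre of the underside. Leave it where it stands.
Mind the look-alikes: they are no part of the job. What is meant by the black_block is not purple, and is the smaller of those in its own colour.

How it is judged:
By the outcome, as a careful person would: the job done as asked, in the order asked, and still so for the second after the job is handed in, with the robot touching nothing.
It also fails if it takes over 128 s, if anything falls off the work surface, if the arm or the gripper's body presses on something with over 40 N, if the wrist force passes 120 N, or if a joint passes its speed limit or range.

ROBOT

A 6-joint arm with a two-finger parallel gripper is mounted at the origin on the work surface. World frame = base frame: x ahead of the robot, y to its left, z up, the work surface at z = 0. Lengths are in m, angles in rad, forces in N, time in s.
With the tool pointing down it reaches from about 0.425 to 0.95 m from the base axis. Payload 3.5 kg.
Tool frame: the origin (TCP) lies at the very end of the fingers, on their centre line; the grasp point (between the pads) lies 19 mm behind it; z points along the fingers, y is the line along which they close (so a half turn about z gives the same grasp; the last joint's range is limited). The gripper opens to 85 mm and grips with 20 to 120 N. Pads are 22 mm wide; open, the fingers measure 114 mm over their backs; the gripper's body (76 mm by 85 mm) begins 54 mm behind the grasp point. The pads swing forward as they close: fully open they stand 13 mm farther back than shut.
Start: joints at [1.017, 0.286, 1.577, -0, 1.279, -0.15], TCP at [0.265, 0.621, 0.198] pointing down, gripper open.
Joint ranges: [-2.77, 2.77], [-0.9, 2.22], [0.21, 2.48], [-1.53, 4.67], [0.24, 2.81], [-2.84, 2.84]. Speed limits (rad/s): [2.79, 2.79, 3.14, 3.14, 3.14, 3.14].

INTERFACE

Orientations are given as a unit quaternion [x, y, z, w].
In Python, from plant import get_state, read_camera, sign_off, recognise gives the robot as it stands.
- The arm moves only by the tool arm_command, never from a script. Its argument "steps" is a list of rows, each an object with "translation": the shift along the tool's x, y, z scaled (see below), a list of three; "twist": the turn, a rotation vector about the tool's x, y, z scaled (see below), a list of three; "fingers": the opening, from -1 (shut) to 1 (fully open). In form: [{"translation": [x, y, z], "twist": [rx, ry, rz], "fingers": fingers}, ...]. A call has 1 to 5 rows; each row is the pose to reach, as a shift and turn from the pose commanded when the call began, along the tool's axes at that moment; what a row does not reach only later rows make up. The controller multiplies each number of a shift by 75 cm and each number of a turn by 60 degrees. A row lasts 1/8 s, in which the tool goes at most 62.5 mm and 10.7 degrees, less where a joint would pass 70% of its speed; a pose out of reach is approached as far as the arm can. A call with a number of a shift or a turn outside -1 to 1 is refused whole. A call with a gripper value outside its range is refused whole. The fingers move at their own pace and stop on an object; "grip_force" is the grip in N (left out, the last holds). Time passes only in rows, so rows that repeat a pose let the fingers close. It gives the time, the measured TCP pose, the force, the opening and the grip force at its end, in the units of the state.
- get_state(): the state, without advancing time (a new reading comes with each control period).
- read_camera(name): name is "scene" or "top"; returns a dict with "pixels" (400x640x3 uint8, red, green, blue), "K" (3x3 intrinsics, pixels), "R" (3x3) and "t" (3): a world point X has camera coordinates R X + t. Camera axes: x right, y down, z forward; pixel columns grow to the right and rows downward; lengths in m; the calibration is good to about 2 mm. A picture is of the moment at which its call begins. There is no depth.
- sign_off(): hands the job in; it is judged then, once.
Trained networks look in a picture, given as the dict that the camera call returned (one of the last four; its "shot" number tells which), for a name from the list of things; names that differ only in an ending like _2 or _b are one class to them, and where a whole thing is asked for, a point or a joint stands for the part that bears it (a point fixed in the world has none). Each returns a list of dicts, best first, with "conf" (0 to 1); they miss things now and then, are a little off and sometimes report something else, mostly with a low value. They report only what shows in the picture. A call takes as long as a camera call. They do not tell look-alikes from the thing itself.
- recognise(picture, query): "point" ([row, column] in pixels, amid what is visible of it).
The state is a dict: "time": time; "qpos": joint angles; "dq": joint speeds; "joint_efforts": joint torques, N m; "eef_pos": TCP position; "tcp_rot": TCP orientation; "contact_force": force on the tool from outside, world axes, zero at the start; "wrist_torque": the same for the moment, N m; "opening": opening from 0.0 (shut) to 1.0 (fully open); "finger_force": force on a finger pad.
Only numpy, scipy, OpenCV 4.12 (cv2) and the standard library are available. Lean on these libraries where they do the work, as an engineer would, in place of code of your own. Each camera call takes 0.05 s, during which the arm holds its last target. There are 200 camera calls.

## Working session

There is one attempt and no reset: what is moved stays moved. The work goes in short steps, Python scripts to look and compute and a tool call to move; the robot and the scene stay as the last step left them, time stands still between calls to the robot, and variables do not carry over. Pictures are saved under pics/ and viewed, at most 14 in all, crops included, and the job is handed in when it is done.

Besides the shell and the picture viewer there is one more tool, called after "Emit:" by a JSON object that holds its "method" and its "body". arm_command: Moves the arm, as the interface text tells. Shifts and turns lie within -1 to 1; 1 stands for 75 cm of shift or 60 degrees of turn. Its arguments: {"type":"object","properties":{"steps":{"type":"array"},"grip_force":{"type":"number"}},"required":["steps"]}

```bash
mkdir -p pics; ls
cat > h.py <<'E'
import numpy as np, cv2
from plant import get_state, read_camera, sign_off, recognise
def save(p,n): cv2.imwrite('pics/'+n,cv2.cvtColor(p['pixels'],cv2.COLOR_RGB2BGR))
def ray(p,uv):
    d=np.linalg.inv(p['K'])@np.array([uv[0],uv[1],1.]); R=np.array(p['R']); return -R.T@np.array(p['t']), R.T@d
def at_z(p,uv,z):
    c,d=ray(p,uv); return c+d*(z-c[2])/d[2]
def proj(p,X):
    c=np.array(p['R'])@np.array(X,float)+p['t']; q=p['K']@c; return q[:2]/q[2]
def tri(ps,uvs):
    A=np.zeros((3,3));b=np.zeros(3)
    for p,uv in zip(ps,uvs):
        c,d=ray(p,uv);d/=np.linalg.norm(d);M=np.eye(3)-np.outer(d,d);A+=M;b+=M@c
    return np.linalg.solve(A,b)
E
cat > look.py <<'E'
from h import *
s=read_camera('scene');t=read_camera('top')
save(s,'s0.png');save(t,'t0.png')
for n in ['hearth','clamp','clamp_handle','tray','board','black_block','white_block','manifold','jar','reel']:
    a=recognise(s,n);b=recognise(t,n)
    print(n,[(np.round(q['point']).tolist(),round(q['conf'],2)) for q in a],[(np.round(q['point']).tolist(),round(q['conf'],2)) for q in b])
print(get_state())
for p in(s,t): print(p['K'].tolist(),(-np.array(p['R']).T@p['t']).round(3))
E
python3 look.py
```

```text
pics
hearth [([207.0, 291.0], 0.89)] [([184.0, 370.0], 0.82)]
clamp [([187.0, 289.0], 0.65)] [([168.0, 378.0], 0.6)]
clamp_handle [] [([167.0, 376.0], 0.57)]
tray [([247.0, 359.0], 0.69)] [([175.0, 282.0], 0.87)]
board [([280.0, 456.0], 0.89), ([203.0, 292.0], 0.63)] [([184.0, 194.0], 0.59)]
black_block [([156.0, 277.0], 0.83), ([203.0, 293.0], 0.79), ([182.0, 347.0], 0.74)] [([259.0, 452.0], 0.88), ([264.0, 359.0], 0.84), ([183.0, 363.0], 0.61)]
white_block [([240.0, 349.0], 0.58), ([209.0, 293.0], 0.47)] [([171.0, 288.0], 0.71)]
manifold [([192.0, 293.0], 0.63)] [([185.0, 368.0], 0.61), ([179.0, 281.0], 0.21)]
jar [([236.0, 280.0], 0.91), ([247.0, 358.0], 0.25)] [([130.0, 338.0], 0.79)]
reel [([296.0, 375.0], 0.69)] []
{'time': 1.1, 'qpos': array([ 1.01699419e+00,  2.86319418e-01,  1.57668326e+00, -5.67488380e-07,
        1.27861188e+00, -1.50011994e-01]), 'dq': array([-0.00082596, -0.0008806 ,  0.00026637,  0.00060469, -0.00141992,
       -0.00130913]), 'joint_efforts': array([ 8.64513422e-04, -4.05968213e+01, -2.92946953e+01, -4.37263111e-05,
        5.14074891e-04, -8.79405434e-06]), 'eef_pos': array([0.26518659, 0.62071467, 0.19822098]), 'tcp_rot': array([ 2.00526188e-01,  9.79688342e-01, -1.03757173e-05, -3.52041577e-06]), 'contact_force': array([-0.17931135,  0.0220777 , -0.03950643]), 'wrist_torque': array([-0.00489196, -0.00166069, -0.01630508]), 'finger_force': 0.0, 'opening': 0.9979835618160564}
[[450.73865550088544, 0.0, 329.03685394143065], [0.0, 450.73865550088544, 198.8283722390542], [0.0, 0.0, 1.0]] [1.447 0.609 0.833]
[[417.1538427608183, 0.0, 325.88975974931327], [0.0, 417.1538427608183, 196.50410891820323], [0.0, 0.0, 1.0]] [ 0.304 -0.117  1.391]
```

View pics/s0.png

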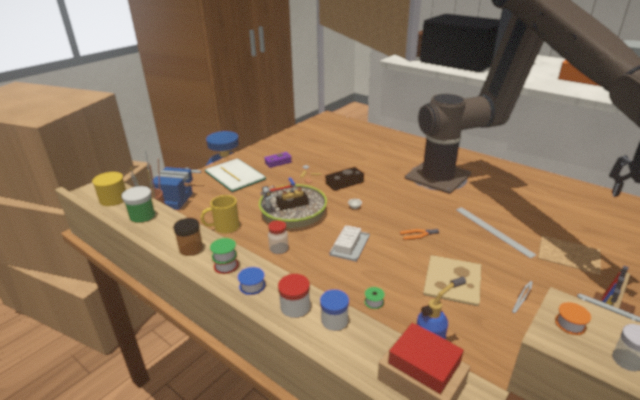

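View pics/t0.png

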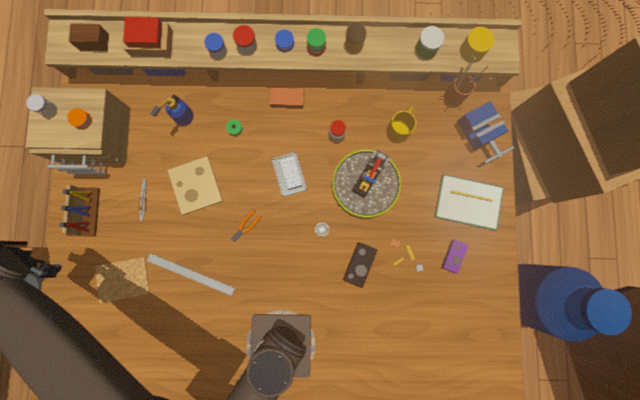

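The top view shows the hearth at (366,184), tray at (289,174), board at (194,186), jar at (338,130), reel at (234,127). The look-alikes are a larger black block at (360,265) and a purple one at (455,256). I'll enlarge the work area.

```bash
cat > crop.py <<'E'
import cv2,sys
a=cv2.imread('pics/t0.png')[105:235,160:410];b=cv2.imread('pics/s0.png')[165:315,250:500]
cv2.imwrite('pics/c0.png',cv2.vconcat([cv2.resize(a,(500*8//5,0*1+416),interpolation=cv2.INTER_CUBIC)]))
cv2.imwrite('pics/c1.png',cv2.resize(b[:115,:125],(800,736*100//115*115//100))[:600] if 0 else cv2.resize(b[:90,:125],(800,576),interpolation=cv2.INTER_CUBIC))
E
python3 crop.py
```

```text
(no output)
```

View pics/c0.png

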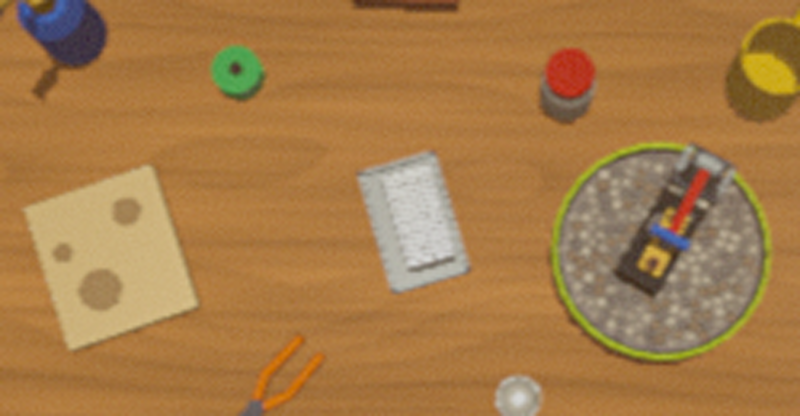

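View pics/c1.png

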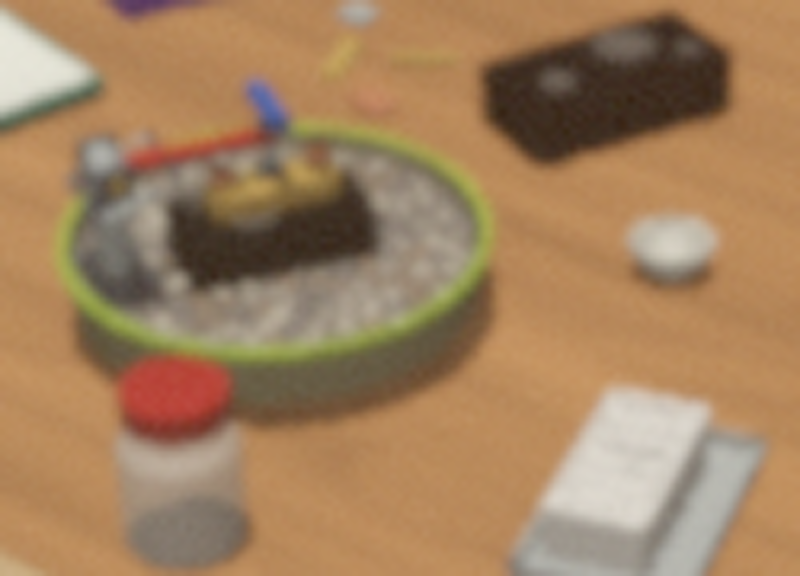

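The crops show the clamp closed over the manifold with its post to the upper right, and the blue handle at about top (368,178). The white block sits in the tray, slightly to the right. Next I'll fit the poses in both views.

```bash
cat > fit.py <<'E'
from h import *
from scipy.optimize import minimize
S=4
def boxpts(x,y,yaw,z0,dims):
    c,s=np.cos(yaw),np.sin(yaw);hx,hy=dims[0]/2,dims[1]/2
    return [[x+c*a-s*b,y+s*a+c*b,z] for z in (z0,z0+dims[2]) for a,b in ((hx,hy),(-hx,hy),(-hx,-hy),(hx,-hy))]
def hull(p,P):
    q=np.array([proj(p,X) for X in P],np.float32);m=np.zeros((400*S,640*S),np.uint8)
    h=cv2.convexHull(q)[:,0]
    cv2.fillConvexPoly(m,np.round((h+.5)*S*16-8).astype(np.int32),1,shift=4)
    return m
def up(m): return cv2.resize(m.astype(np.float32),None,fx=S,fy=S,interpolation=cv2.INTER_LINEAR)
def hsv(p): return cv2.cvtColor(cv2.GaussianBlur(p['pixels'],(0,0),.8),cv2.COLOR_RGB2HSV).astype(int)
def roi(p,uv,r):
    m=np.zeros((400,640),bool);u,v=map(int,uv);m[max(v-r,0):v+r,max(u-r,0):u+r]=1;return m
def big(m):
    n,l,st,_=cv2.connectedComponentsWithStats(m.astype(np.uint8));return l==1+np.argmax(st[1:,4])
def fitbox(ps,masks,z0,dims,x0):
    U=[up(m) for m in masks]
    f=lambda v:sum(np.abs(hull(p,boxpts(v[0],v[1],v[2],z0,dims))-u).sum() for p,u in zip(ps,U))/S/S
    best=None
    for k in range(2):
        r=minimize(f,x0,method='Nelder-Mead',options=dict(initial_simplex=np.array([x0]+[np.add(x0,d) for d in np.diag([.01,.01,.15])]),xatol=1e-4,fatol=.05));x0=r.x
    return r.x,r.fun,[u.sum()/S/S for u in U]
E
cat > m1.py <<'E'
from fit import *
s=read_camera('scene');t=read_camera('top');ps=[s,t]
H=[hsv(p) for p in ps]
# hearth rim
from scipy.optimize import least_squares
pts=[]
for p,h,uv in zip(ps,H,[(291,207),(366,184)]):
    m=(h[...,0]>28)&(h[...,0]<45)&(h[...,1]>120)&(h[...,2]>110)&roi(p,uv,45);m=big(m)
    v,u=np.nonzero(m);P=np.array([at_z(p,(a,b),.046)[:2] for a,b in zip(u,v)])
    r=least_squares(lambda q:np.hypot(P[:,0]-q[0],P[:,1]-q[1])-q[2],[*P.mean(0),.11],loss='soft_l1',f_scale=.002)
    print('rim',len(P),r.x.round(4))
# handle blue & arm red
def blob(m): 
    m=big(m);v,u=np.nonzero(m);c=np.array([u.mean(),v.mean()]);w,V=np.linalg.eigh(np.cov(np.array([u,v])));return c,V[:,1],len(u)
bl=[];rd=[]
for p,h,uv in zip(ps,H,[(291,190),(372,175)]):
    b=blob((h[...,0]>100)&(h[...,0]<130)&(h[...,1]>110)&roi(p,uv,25));bl.append(b)
    r=blob(((h[...,0]<6)|(h[...,0]>172))&(h[...,1]>150)&roi(p,uv,25));rd.append(r)
    print('blue',b,'red',r)
X=tri(ps,[b[0] for b in bl]);Y=tri(ps,[b[0] for b in rd]);print('handle',X.round(4),'arm',Y.round(4),'yaw',np.arctan2(*(Y-X)[1::-1]))
d=at_z(t,bl[1][0]+bl[1][1]*5,.12)-at_z(t,bl[1][0],.12);print('handle bar dir yaw-90',np.arctan2(d[1],d[0]))
# board
for n,uv0,uv1,z0,dm in [('board',(456,280),(194,186),0,(.16,.14,.012))]:
    M=[]
    for p,h,uv in zip(ps,H,[uv0,uv1]):
        P=p['pixels'].astype(int);c=np.median(P[uv[1]-3:uv[1]+4,uv[0]-3:uv[0]+4].reshape(-1,3),0)
        m=((h[...,2]>150)&(h[...,1]<120)&roi(p,uv,40));m=big(m);m=cv2.morphologyEx(m.astype(np.uint8),cv2.MORPH_CLOSE,np.ones((15,15)));M.append(m)
        print(h[uv[1],uv[0]],h[uv[1]-35,uv[0]])
    x0=at_z(t,uv1,.012)
    print(n,fitbox(ps,M,z0,dm,[x0[0],x0[1],.3]),fitbox([t],M[1:],z0,dm,[x0[0],x0[1],.3]))
# tray+white
MU=[];MW=[]
for p,h,uv in zip(ps,H,[(350,242),(289,174)]):
    mu=big((h[...,1]<75)&(h[...,2]>90)&roi(p,uv,32));MU.append(mu);mw=big((h[...,1]<60)&(h[...,2]>188)&roi(p,uv,32));MW.append(mw)
    print('areas',mu.sum(),mw.sum(),np.percentile(h[...,2][mu],[5,25,50,75,95]))
UU=[up(m) for m in MU];UW=[up(m) for m in MW]
def f(v):
    e=0
    for p,u,w in zip(ps,UU,UW):
        e+=np.abs((hull(p,boxpts(*v[:3],0,(.134,.084,.010)))|hull(p,boxpts(*v[3:],.004,(.1,.05,.03))))-u).sum()
        e+=np.abs(hull(p,boxpts(*v[3:],.034,(.1,.05,0)))-w).sum()
    return e/S/S
x0=at_z(t,(289,174),.01);v0=np.array([*x0[:2],.25]*2)
for k in range(3):
    r=minimize(f,v0,method='Nelder-Mead',options=dict(initial_simplex=np.vstack([v0,v0+np.diag([.01,.01,.1]*2)]),maxiter=500));v0=r.x
print('tray',v0[:3].round(4),'white',v0[3:].round(4),r.fun)
ov=t['pixels'].copy()
E
python3 m1.py
```

```text
rim 19 [156.5337 -44.7935 162.125 ]
rim 255 [ 0.5261 -0.2701  0.108 ]Traceback (most recent call last):
  File "m1.py", line 17, in <module>
    b=blob((h[...,0]>100)&(h[...,0]<130)&(h[...,1]>110)&roi(p,uv,25));bl.append(b)
  File "m1.py", line 14, in blob
    m=big(m);v,u=np.nonzero(m);c=np.array([u.mean(),v.mean()]);w,V=np.linalg.eigh(np.cov(np.array([u,v])));return c,V[:,1],len(u)
  File "fit.py", line 17, in big
    n,l,st,_=cv2.connectedComponentsWithStats(m.astype(np.uint8));return l==1+np.argmax(st[1:,4])
                                                                              ~~~~~~~~~^^^^^^^^^^
    return _wrapfunc(a, 'argmax', axis=axis, out=out, **kwds)
    return bound(*args, **kwds)
ValueError: attempt to get argmax of an empty sequence
```

Run:
```python
from fit import *
s=read_camera('scene');t=read_camera('top');h=hsv(s);g=hsv(t)
for n,(u,v) in dict(blue=(291,181),rim=(292,220),red=(281,188),wood=(320,235),white=(349,237),tray=(363,240)).items():print(n,h[v,u-1:u+2].tolist(),h[v-1,u].tolist(),h[v+1,u].tolist())
for n,(u,v) in dict(blue=(368,178),rim=(366,216),red=(376,166),board=(182,170),wood=(240,200),tray=(280,180),white=(290,172)).items():print('t',n,g[v,u-1:u+2].tolist())
```

```text
blue [[128, 58, 140], [118, 83, 153], [119, 75, 154]] [118, 81, 157] [121, 71, 140]
rim [[33, 116, 150], [33, 119, 148], [32, 121, 146]] [31, 100, 158] [31, 113, 126]
red [[8, 154, 166], [8, 153, 163], [7, 146, 161]] [11, 159, 178] [7, 122, 146]
wood [[15, 129, 186], [15, 129, 186], [15, 129, 186]] [15, 129, 186] [15, 130, 185]
white [[19, 19, 211], [19, 19, 210], [19, 19, 211]] [19, 20, 208] [20, 18, 211]
tray [[30, 11, 184], [30, 11, 183], [30, 13, 179]] [30, 11, 184] [27, 13, 182]
t blue [[112, 127, 151], [113, 128, 159], [117, 106, 156]]
t rim [[32, 179, 154], [32, 179, 155], [32, 178, 155]]
t red [[5, 201, 178], [4, 196, 182], [5, 171, 167]]
t board [[20, 102, 202], [20, 103, 203], [20, 102, 203]]
t wood [[16, 165, 172], [16, 164, 173], [16, 162, 173]]
t tray [[22, 22, 176], [25, 17, 179], [28, 17, 180]]
t white [[21, 9, 202], [26, 9, 201], [21, 9, 200]]
```

```bash
python3 - <<'E'
s=open('m1.py').read()
s=s.replace("(h[...,1]>120)&(h[...,2]>110)","(h[...,1]>[85,120][p is t])&(h[...,2]>110)")
s=s.replace("(h[...,0]>100)&(h[...,0]<130)&(h[...,1]>110)","(h[...,0]>100)&(h[...,0]<140)&(h[...,1]>[45,80][p is t])")
s=s.replace("((h[...,0]<6)|(h[...,0]>172))&(h[...,1]>150)","((h[...,0]<[10,9][p is t])|(h[...,0]>172))&(h[...,1]>[120,130][p is t])&(h[...,2]>120)")
s=s.replace("(h[...,2]>150)&(h[...,1]<120)","(h[...,2]>120)&(h[...,1]<[103,132][p is t])").replace("roi(p,uv,40);m=big","roi(p,uv,34);m=big").replace(">188)","[195,190][p is t])" if 0 else ">[196,189][p is t])")
s+='''
for X in [boxpts(*v0[3:],.004,(.1,.05,.03))[4:],boxpts(*v0[:3],0,(.134,.084,.01))[4:]]:
    pass
def draw(p,n,sl,f):
    im=cv2.resize(cv2.cvtColor(p['pixels'],cv2.COLOR_RGB2BGR)[sl],None,fx=f,fy=f,interpolation=cv2.INTER_CUBIC)
    o=np.array([sl[1].start,sl[0].start])
    for X in [boxpts(*v0[3:],.034,(.1,.05,0))[4:],boxpts(*v0[:3],.01,(.134,.084,0))[4:],boxpts(*BX,.012,(.16,.14,0))[4:]]:
        cv2.polylines(im,[np.int32([(proj(p,x)-o+.5)*f for x in X])],True,(255,0,255),1)
    return im
BX=BOARD
a=draw(t,'',(slice(140,220),slice(160,320)),4);b=draw(s,'',(slice(220,310),slice(325,485)),4)[:280]
cv2.imwrite('pics/f1.png',np.vstack([a[:300],b]))
'''
s=s.replace("    print(n,fitbox(ps","    BOARD=fitbox(ps,M,z0,dm,[x0[0],x0[1],.3])[0];print(n,BOARD,fitbox(ps")
open('m1.py','w').write(s)
E
python3 m1.py
```

```text
rim 137 [ 0.5349 -0.2574  0.1025]
rim 258 [ 0.5261 -0.27    0.1079]
blue (array([291.36842105, 181.15789474]), array([0.49871867, 0.86676392]), 19) red (array([279.58139535, 188.06976744]), array([-0.98321709,  0.18243948]), 43)
blue (array([369.5       , 179.03333333]), array([-0.89854891, -0.43887339]), 30) red (array([375.425, 166.125]), array([-0.48962982,  0.87193041]), 80)
handle [ 0.5258 -0.2718  0.1171] arm [ 0.5675 -0.2897  0.1049] yaw -0.405266188793715
handle bar dir yaw-90 1.1232634349930148
[ 12  33 117] [ 15 130 184]
[ 20 102 203] [ 16 163 177]
board [0.51650751 0.2999896  0.36167048] (array([0.51650751, 0.2999896 , 0.36167048]), np.float64(252.296875), [np.float32(2148.0), np.float32(2057.0)]) (array([0.51744426, 0.30008508, 0.35520772]), np.float64(69.0390625), [np.float32(2057.0)])
areas 908 330 [147. 162. 178. 210. 218.]
areas 990 408 [162. 175. 182. 199. 203.]
tray [ 0.5584 -0.0139  0.3073] white [ 0.5616 -0.0202  0.3133] 194.865234375
```

View pics/f1.png

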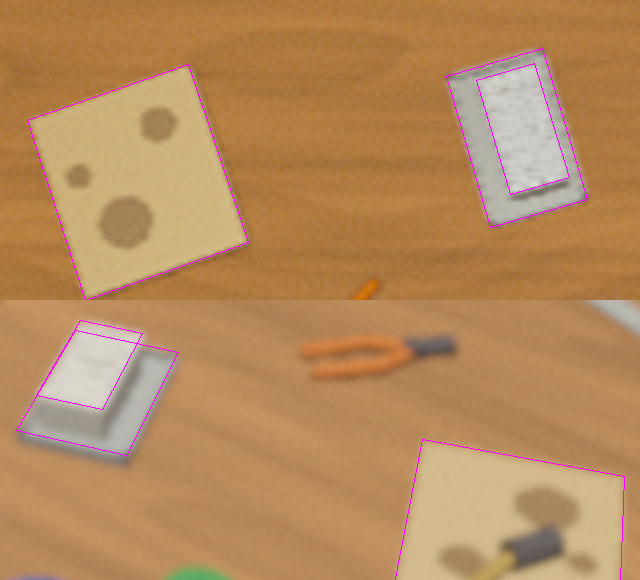

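The overlays fit: board at (0.517,0.300), tray at (0.558,-0.014), white block off-centre in the tray. Next is the hearth yaw and the charcoal.

```bash
cat > m2.py <<'E'
from fit import *
from scipy.optimize import least_squares
t=read_camera('top');s=read_camera('scene');C0=np.array([.5265,-.2705])
P=[];W=[]
for p,uv in [(s,(291,190)),(t,(372,172))]:
    h=hsv(p);k=p is t
    m=big(((h[...,0]<[10,9][k])|(h[...,0]>172))&(h[...,1]>[120,130][k])&(h[...,2]>120)&roi(p,uv,25))
    yaw=-.43;v,u=np.nonzero(m)
    for i in range(6):
        a=np.array([np.cos(yaw),np.sin(yaw)]);n=np.array([-a[1],a[0]])
        Q=[]
        for uu,vv in zip(u,v):
            z=.113
            for _ in range(4): q=at_z(p,(uu,vv),z);z=.120-.016*np.clip((q[:2]-C0)@a,0,86e-3)/.086
            Q.append(q[:2]-C0)
        Q=np.array(Q);X=Q@a;Y=Q@n;f=np.polyfit(X,Y,1);yaw+=f[0]
    print('yaw',yaw,'offset at x=0,.086',f[1],np.polyval(f,.086),'x range',X.min(),X.max(),len(X), 'ray through centre yaw',np.arctan2((Q.mean(0))[1],Q.mean(0)[0]))
# charcoal in top
h=hsv(t);m=(h[...,2]<85)&roi(t,(366,182),30);m=big(m);print(m.sum())
v,u=np.nonzero(m);Q=np.array([at_z(t,(a,b),.062)[:2] for a,b in zip(u,v)]).astype(np.float32)
r=cv2.minAreaRect(Q*1000);print('char',r, 'edges', )
# manifold yellow
for p,uv,z in [(t,(364,186),.082),(s,(293,192),.082)]:
    h=hsv(p);m=(h[...,0]>13)&(h[...,0]<28)&(h[...,1]>90)&(h[...,2]>110)&roi(p,uv,14)
    v,u=np.nonzero(m);Q=np.array([at_z(p,(a,b),z)[:2] for a,b in zip(u,v)]);print('man',len(Q),Q.mean(0))
def dr(p,sl,f,yaw):
    im=cv2.resize(cv2.cvtColor(p['pixels'],cv2.COLOR_RGB2BGR)[sl],None,fx=f,fy=f,interpolation=cv2.INTER_CUBIC);o=np.array([sl[1].start,sl[0].start])
    c,sn=np.cos(yaw),np.sin(yaw);w=lambda x,y,z:np.int32((proj(p,[C0[0]+c*x-sn*y,C0[1]+sn*x+c*y,z])-o+.5)*f)
    L=lambda pts,col:cv2.polylines(im,[np.array([w(*q) for q in pts])],True,col,1)
    L([(.05,.025,.066),(-.05,.025,.066),(-.05,-.025,.066),(.05,-.025,.066)],(255,0,255))
    L([(0,.02,.12),(0,-.02,.12)],(0,255,0));L([(0,0,.12),(.086,0,.104)],(255,255,0));L([(.068,-.023,.036),(.068,.023,.036),(.1,.023,.036),(.1,-.023,.036)],(0,255,255))
    L([(.1125*np.cos(a),.1125*np.sin(a),.046) for a in np.linspace(0,6.28,60)],(255,255,255));return im
cv2.imwrite('pics/f2.png',np.hstack([dr(t,(slice(140,225),slice(325,410)),4.6,-.45),dr(s,(slice(165,250),slice(250,335)),4.6,-.45)]))
E
python3 m2.py
```

```text
yaw -0.8688025477494613 offset at x=0,.086 0.03482221329044083 0.03482219059943707 x range 0.002701844025780265 0.06364284005835268 42 ray through centre yaw -0.10458828623863439
yaw -0.5032745625881708 offset at x=0,.086 0.0014776949407214522 0.0014776943300309309 x range 0.009793077269743409 0.07877422268760867 79 ray through centre yaw -0.47231284219812397
89
char ((510.0304260253906, -254.4573974609375), (43.6755485534668, 52.16208267211914), 58.604488372802734) edges
man 111 [ 0.51917709 -0.26405065]
man 310 [ 0.50700376 -0.28338337]
```

View pics/f2.png

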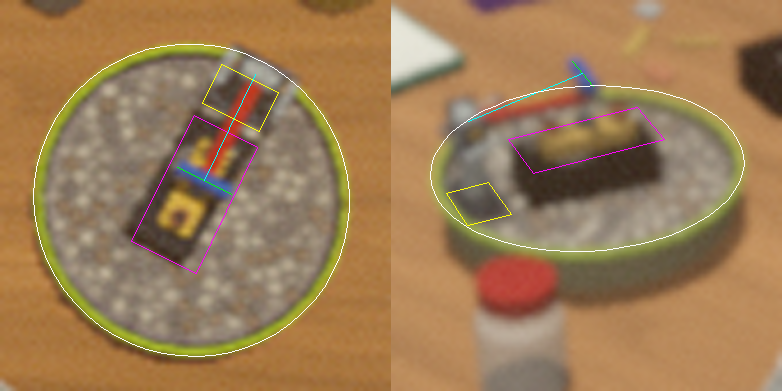

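```bash
cat > go.py <<'E'
import sys,json
from h import *
from scipy.spatial.transform import Rotation as Ro
def Rt(phi): 
    c,s=np.cos(phi),np.sin(phi);return np.array([[-s,c,0],[c,s,0],[0,0,-1.]])
def hw(x,y,C=(.527,-.2695),yaw=-.46):
    c,s=np.cos(yaw),np.sin(yaw);return [C[0]+c*x-s*y,C[1]+s*x+c*y]
def plan(T):
    st=get_state();p=np.array(st['eef_pos']);R=Ro.from_quat(st['tcp_rot']).as_matrix()
    print('now',p.round(4),'phi',np.degrees(np.arctan2(R[1,1],R[0,1])).round(2),'open',round(st['opening'],3),'ff',round(float(st['finger_force']),1),'F',np.round(st['contact_force'],1),'t',round(st['time'],2))
    for x in T:
        g=np.array(x[:3]);G=Rt(np.radians(x[3]))
        a=R.T@(g-p)/.75;b=Ro.from_matrix(R.T@G).as_rotvec()/np.pi*3
        d=np.linalg.norm(g-p)
        print([round(float(v),3) for v in a],[round(float(v),3)+0. for v in b],'rows',int(np.ceil(max(d/.0625,np.linalg.norm(b)*60/10.7)+.2)))
        # carry the rounded pose on
        p=p+R@np.round(a,3)*.75;R=R@Ro.from_rotvec(np.round(b,3)*np.pi/3).as_matrix()
E
python3 - <<'E'
from go import *
h=hw(0,0)
plan([(.38,.36,.22,63.6),(.52,.10,.22,63.6),(.54,-.18,.22,63.6),(*h,.16,63.6)])
E
```

```text
now [0.2652 0.6207 0.1982] phi 66.87 open 1.0 ff 0.0 F [-0.1 -0.7  0.4] t 1.5
[-0.277, -0.26, -0.029] [0.0, 0.0, 0.054] rows 5
[-0.322, -0.227, -0.0] [0.0, 0.0, 0.0] rows 5
[-0.189, -0.323, -0.0] [0.0, 0.0, 0.0] rows 5
[-0.038, -0.114, 0.08] [0.0, 0.0, 0.0] rows 2
```

Emit:
{"method": "arm_command", "body": {"steps": [{"translation": [-0.277, -0.26, -0.029], "twist": [0, 0, 0.054], "fingers": 0.5}, {"translation": [-0.277, -0.26, -0.029], "twist": [0, 0, 0.054], "fingers": 0.5}, {"translation": [-0.277, -0.26, -0.029], "twist": [0, 0, 0.054], "fingers": 0.5}, {"translation": [-0.277, -0.26, -0.029], "twist": [0, 0, 0.054], "fingers": 0.5}, {"translation": [-0.277, -0.26, -0.029], "twist": [0, 0, 0.054], "fingers": 0.5}], "grip_force": 40}}

```text
time: 2.12
eef_pos: [0.3805, 0.3575, 0.2205]
tcp_rot: [0.229, 0.973, 0.0, 0.0]
contact_force: [1.1, -0.1, 0.5]
opening: 0.748
finger_force: 0.0
```

Emit:
{"method": "arm_command", "body": {"steps": [{"translation": [-0.322, -0.227, 0], "twist": [0, 0, 0], "fingers": 0.5}, {"translation": [-0.322, -0.227, 0], "twist": [0, 0, 0], "fingers": 0.5}, {"translation": [-0.322, -0.227, 0], "twist": [0, 0, 0], "fingers": 0.5}, {"translation": [-0.322, -0.227, 0], "twist": [0, 0, 0], "fingers": 0.5}, {"translation": [-0.322, -0.227, 0], "twist": [0, 0, 0], "fingers": 0.5}]}}

```text
time: 2.75
eef_pos: [0.5213, 0.0975, 0.2203]
tcp_rot: [0.229, 0.973, 0.0, 0.0]
contact_force: [0.8, 0.3, -0.4]
opening: 0.75
finger_force: 0.0
```

Emit:
{"method": "arm_command", "body": {"steps": [{"translation": [-0.189, -0.323, 0], "twist": [0, 0, 0], "fingers": 0.5}, {"translation": [-0.189, -0.323, 0], "twist": [0, 0, 0], "fingers": 0.5}, {"translation": [-0.189, -0.323, 0], "twist": [0, 0, 0], "fingers": 0.5}, {"translation": [-0.189, -0.323, 0], "twist": [0, 0, 0], "fingers": 0.5}, {"translation": [-0.189, -0.323, 0], "twist": [0, 0, 0], "fingers": 0.5}]}}

```text
time: 3.38
eef_pos: [0.5395, -0.1833, 0.2202]
tcp_rot: [0.23, 0.973, -0.0, 0.0]
contact_force: [0.3, 0.8, -0.4]
opening: 0.749
finger_force: 0.0
```

Run:
```python
from go import *
h=hw(0,0)
plan([(*h,.16,63.6),(*h,.099,63.6)])
```

```text
now [ 0.5395 -0.1833  0.2202] phi 63.45 open 0.749 ff 0.0 F [ 0.3  0.8 -0.4] t 3.38
[-0.036, -0.11, 0.08] [0.0, 0.001, -0.003] rows 2
[-0.0, -0.0, 0.082] [0.0, 0.0, 0.0] rows 2
```

Emit:
{"method": "arm_command", "body": {"steps": [{"translation": [-0.036, -0.11, 0.08], "twist": [0, 0, -0.003], "fingers": 0.5}, {"translation": [-0.036, -0.11, 0.08], "twist": [0, 0, -0.003], "fingers": 0.5}, {"translation": [-0.036, -0.11, 0.08], "twist": [0, 0, -0.003], "fingers": 0.5}]}}

```text
time: 3.75
eef_pos: [0.5253, -0.2672, 0.1572]
tcp_rot: [0.228, 0.974, 0.001, -0.002]
contact_force: [-0.3, 1.4, -0.7]
opening: 0.75
finger_force: 0.0
```

Run:
```python
from go import *
h=hw(0,0)
plan([(*h,.099,63.6)])
t=read_camera('top');s=read_camera('scene')
a=cv2.resize(t['pixels'][135:235,320:420],(400,400),interpolation=3);b=cv2.resize(s['pixels'][130:230,245:345],(400,400),interpolation=3)
cv2.imwrite('pics/g1.png',np.hstack([a,b])[...,::-1])
```

```text
now [ 0.5253 -0.2672  0.1572] phi 63.6 open 0.75 ff 0.0 F [-0.3  1.4 -0.7] t 3.75
[-0.004, -0.002, 0.078] [0.001, -0.005, 0.0] rows 2
```

View pics/g1.png

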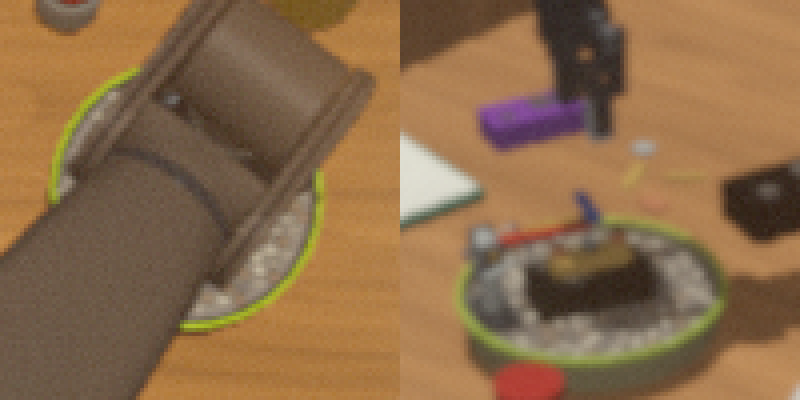

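The scene view shows the fingers straight above the blue handle at crop (590,210). Descending and pinching.

Emit:
{"method": "arm_command", "body": {"steps": [{"translation": [0, -0.001, 0.04], "twist": [0, 0, 0], "fingers": 0.5}, {"translation": [0, -0.001, 0.078], "twist": [0, 0, 0], "fingers": 0.5}, {"translation": [0, -0.001, 0.078], "twist": [0, 0, 0], "fingers": 0.5}]}}

```text
time: 4.22
eef_pos: [0.5263, -0.2645, 0.1004]
tcp_rot: [0.226, 0.974, 0.001, -0.002]
contact_force: [0.7, 0.3, 0.6]
opening: 0.753
finger_force: 0.0
```

Emit:
{"method": "arm_command", "body": {"steps": [{"translation": [0, 0, 0], "twist": [0, 0, 0], "fingers": -0.4}, {"translation": [0, 0, 0], "twist": [0, 0, 0], "fingers": -0.4}, {"translation": [0, 0, 0], "twist": [0, 0, 0], "fingers": -0.4}, {"translation": [0, 0, 0], "twist": [0, 0, 0], "fingers": -0.4}]}}

```text
time: 4.72
eef_pos: [0.5272, -0.2669, 0.1021]
tcp_rot: [0.227, 0.974, -0.0, 0.0]
contact_force: [-0.4, -0.3, 0.4]
opening: 0.3
finger_force: 0.0
```

Run:
```python
from go import *
C=get_state()['eef_pos'];T=[]
for a in (.15,.3,.45,.6,.75,.9,1.05,1.2,1.35,1.5,1.6):
    th=np.arctan2(16,-86)-a;r=np.hypot(16,86)/1000
    dx=.086+r*np.cos(th);dz=r*np.sin(th)-.016
    T.append((*hw(dx,0,C[:2]),C[2]+dz,63.6))
    print(a,round(-dz/.75,3),round(dx/.75,3))
plan([T[0],T[5]])
```

```text
0.15 -0.017 0.004
0.3 -0.033 0.011
0.45 -0.048 0.021
0.6 -0.061 0.032
0.75 -0.072 0.045
0.9 -0.082 0.06
1.05 -0.089 0.076
1.2 -0.093 0.093
1.35 -0.095 0.11
1.5 -0.095 0.128
1.6 -0.093 0.139
now [ 0.5272 -0.2669  0.1021] phi 63.8 open 0.3 ff 0.0 F [-0.4 -0.3  0.4] t 4.72
[-0.004, -0.0, -0.017] [0.0, 0.001, 0.003] rows 1
[-0.056, -0.0, -0.065] [0.0, 0.0, 0.0] rows 2
```

Run:
```python
from go import *
t=read_camera('top');s=read_camera('scene')
b=cv2.resize(s['pixels'][150:225,245:345],(800,600),interpolation=3)
def pt(X):
    q=proj(s,X);return tuple(int(v) for v in ((q-[245,150]+.5)*8))
b=b.copy();X=get_state()['eef_pos']
cv2.circle(b,pt(X),4,(255,0,255),-1);cv2.circle(b,pt([.5262,-.271,.12]),4,(0,255,0),-1)
cv2.imwrite('pics/g2.png',b[...,::-1])
```

```text
(no output)
```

View pics/g2.png

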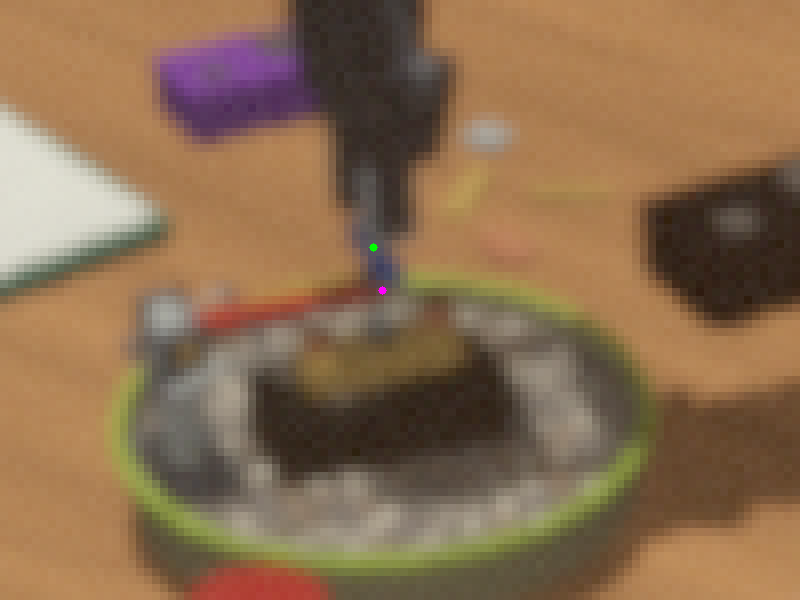

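The picture shows the finger ends at crop (390,235), still above the blue bar (355,225)–(395,275), so the grip closed over it. Open and go 17 mm lower.

Emit:
{"method": "arm_command", "body": {"steps": [{"translation": [0, -0.003, 0], "twist": [0, 0, 0], "fingers": 0.5}, {"translation": [0, -0.003, 0], "twist": [0, 0, 0], "fingers": 0.5}, {"translation": [0, -0.003, 0], "twist": [0, 0, 0], "fingers": 0.5}, {"translation": [0, -0.003, 0.012], "twist": [0, 0, 0], "fingers": 0.5}, {"translation": [0, -0.003, 0.022], "twist": [0, 0, 0], "fingers": 0.5}]}}

```text
time: 5.45
eef_pos: [0.5257, -0.2684, 0.0841]
tcp_rot: [0.227, 0.974, 0.0, -0.0]
contact_force: [-1.3, -0.3, 0.4]
opening: 0.746
finger_force: 0.0
```

Emit:
{"method": "arm_command", "body": {"steps": [{"translation": [0, 0, 0], "twist": [0, 0, 0], "fingers": -0.4}, {"translation": [0, 0, 0], "twist": [0, 0, 0], "fingers": -0.4}, {"translation": [0, 0, 0], "twist": [0, 0, 0], "fingers": -0.4}, {"translation": [0, 0, 0], "twist": [0, 0, 0], "fingers": -0.4}]}}

```text
time: 5.95
eef_pos: [0.524, -0.2706, 0.0848]
tcp_rot: [0.226, 0.974, -0.002, -0.002]
contact_force: [-6.6, -4.3, -0.2]
opening: 0.44
finger_force: 40.1
```

Run:
```python
from go import *
C=get_state()
print(C['opening'],C['finger_force'],C['eef_pos'])
s=read_camera('scene')
b=cv2.resize(s['pixels'][150:225,245:345],(480,360),interpolation=3)
cv2.imwrite('pics/g3.png',b[...,::-1])
```

```text
0.4402096315802689 40.06072819232941 [ 0.52395405 -0.27056495  0.08476072]
```

View pics/g3.png

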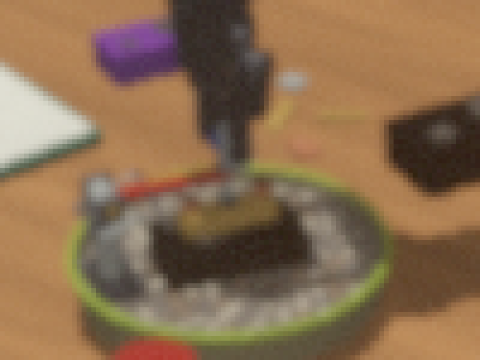

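Emit:
{"method": "arm_command", "body": {"steps": [{"translation": [-0.004, 0, -0.017], "twist": [0, 0, 0], "fingers": -0.4}, {"translation": [-0.011, 0, -0.033], "twist": [0, 0, 0], "fingers": -0.4}, {"translation": [-0.021, 0, -0.048], "twist": [0, 0, 0], "fingers": -0.4}, {"translation": [-0.032, 0, -0.061], "twist": [0, 0, 0], "fingers": -0.4}, {"translation": [-0.045, 0, -0.072], "twist": [0, 0, 0], "fingers": -0.4}]}}

```text
time: 6.62
eef_pos: [0.5536, -0.2858, 0.1374]
tcp_rot: [0.226, 0.974, -0.002, -0.003]
contact_force: [-1.5, -7.3, -6.1]
opening: 0.433
finger_force: 40.8
```

Run:
```python
from go import *
plan([])
s=read_camera('scene')
b=cv2.resize(s['pixels'][130:220,245:345],(500,450),interpolation=3)
cv2.imwrite('pics/g4.png',b[...,::-1])
```

```text
now [ 0.5536 -0.2858  0.1374] phi 63.87 open 0.433 ff 40.8 F [-1.5 -7.3 -6.1] t 6.62
```

View pics/g4.png

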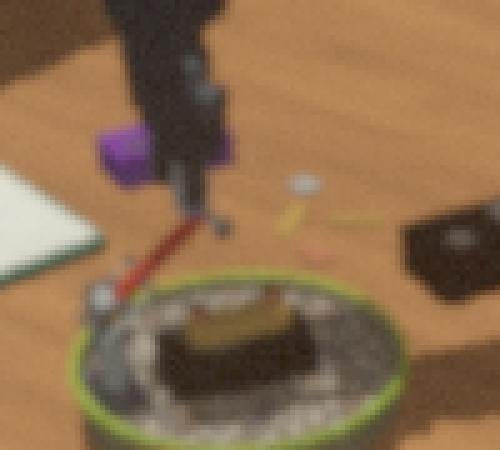

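The clamp arm has risen with the gripper to about 45°, with the handle held at crop (200,210). Continuing along the arc.

Emit:
{"method": "arm_command", "body": {"steps": [{"translation": [-0.015, 0, -0.01], "twist": [0, 0, 0], "fingers": -0.4}, {"translation": [-0.031, 0, -0.017], "twist": [0, 0, 0], "fingers": -0.4}, {"translation": [-0.048, 0, -0.021], "twist": [0, 0, 0], "fingers": -0.4}, {"translation": [-0.065, 0, -0.023], "twist": [0, 0, 0], "fingers": -0.4}, {"translation": [-0.083, 0, -0.023], "twist": [0, 0, 0], "fingers": -0.4}]}}

```text
time: 7.3
eef_pos: [0.6108, -0.3152, 0.157]
tcp_rot: [0.227, 0.974, -0.004, -0.001]
contact_force: [-3.9, -8.1, 1.0]
opening: 0.429
finger_force: 40.0
```

Emit:
{"method": "arm_command", "body": {"steps": [{"translation": [-0.011, 0, 0.002], "twist": [0, 0, 0], "fingers": -0.4}, {"translation": [-0.011, 0, 0.002], "twist": [0, 0, 0], "fingers": 0.3}, {"translation": [-0.011, 0, 0.002], "twist": [0, 0, 0], "fingers": 0.3}]}}

```text
time: 7.68
eef_pos: [0.6194, -0.3143, 0.1546]
tcp_rot: [0.227, 0.974, 0.0, -0.0]
contact_force: [0.1, -0.1, -0.8]
opening: 0.654
finger_force: 0.0
```

Emit:
{"method": "arm_command", "body": {"steps": [{"translation": [0, 0, -0.04], "twist": [0, 0, 0], "fingers": 0.3}, {"translation": [0, 0, -0.08], "twist": [0, 0, 0], "fingers": 0.3}, {"translation": [0.05, 0, -0.1], "twist": [0, 0, 0], "fingers": 0.3}]}}

```text
time: 8.05
eef_pos: [0.5871, -0.2984, 0.2318]
tcp_rot: [0.226, 0.974, -0.0, 0.002]
contact_force: [-0.4, 0.3, -0.2]
opening: 0.648
finger_force: 0.0
```

Run:
```python
from go import *
plan([(*hw(-.19,0),.22,63.6)])
```

```text
now [ 0.5871 -0.2984  0.2318] phi 63.84 open 0.648 ff 0.0 F [-0.4  0.3 -0.2] t 8.05
[0.342, 0.0, 0.015] [0.0, 0.003, 0.004] rows 5
```

Run:
```python
from go import *
plan([(.50,-.02,.24,63.6)])
```

```text
now [ 0.5871 -0.2984  0.2318] phi 63.84 open 0.648 ff 0.0 F [-0.4  0.3 -0.2] t 8.05
[0.268, 0.282, -0.012] [0.0, 0.003, 0.004] rows 5
```

Emit:
{"method": "arm_command", "body": {"steps": [{"translation": [0.268, 0.282, -0.012], "twist": [0, 0, 0], "fingers": 0.3}, {"translation": [0.268, 0.282, -0.012], "twist": [0, 0, 0], "fingers": 0.3}, {"translation": [0.268, 0.282, -0.012], "twist": [0, 0, 0], "fingers": 0.3}, {"translation": [0.268, 0.282, -0.012], "twist": [0, 0, 0], "fingers": 0.3}, {"translation": [0.268, 0.282, -0.012], "twist": [0, 0, 0], "fingers": 0.3}]}}

```text
time: 8.68
eef_pos: [0.4974, -0.0167, 0.2389]
tcp_rot: [0.226, 0.974, 0.0, 0.0]
contact_force: [-0.0, 0.4, 0.9]
opening: 0.644
finger_force: 0.0
```

```bash
cat > m3.py <<'E'
from fit import *
from go import hw
t=read_camera('top');s=read_camera('scene')
def dr(p,sl,f,C=(.527,-.2695),yaw=-.46):
    im=cv2.resize(cv2.cvtColor(p['pixels'],cv2.COLOR_RGB2BGR)[sl],None,fx=f,fy=f,interpolation=cv2.INTER_CUBIC);o=np.array([sl[1].start,sl[0].start])
    w=lambda x,y,z:np.int32((proj(p,[*hw(x,y,C,yaw),z])-o+.5)*f)
    L=lambda pts,col:cv2.polylines(im,[np.array([w(*q) for q in pts])],True,col,1)
    L([(.05,.025,.066),(-.05,.025,.066),(-.05,-.025,.066),(.05,-.025,.066)],(255,0,255))
    L([(.034,.012,.08),(-.034,.012,.08),(-.034,-.012,.08),(.034,-.012,.08)],(0,255,0))
    L([(.125,.02,.182),(.125,-.02,.182)],(0,255,0));L([(.125,0,.182),(.086,0,.104)],(255,255,0))
    return im
h=hsv(t);m=big((h[...,0]>100)&(h[...,0]<140)&(h[...,1]>80)&roi(t,(385,150),25));v,u=np.nonzero(m)
q=at_z(t,(u.mean(),v.mean()),.182)[:2];d=q-[.527,-.2695];print('handle open',q,np.hypot(*d),'yaw',np.arctan2(d[1],d[0]),len(u))
cv2.imwrite('pics/f3.png',np.hstack([dr(t,(slice(130,225),slice(325,410)),4.6),dr(s,(slice(140,235),slice(250,335)),4.6)]))
E
python3 m3.py
```

```text
handle open [ 0.64390111 -0.31948563] 0.12713942434195877 yaw -0.40406150343939495 4
```

View pics/f3.png

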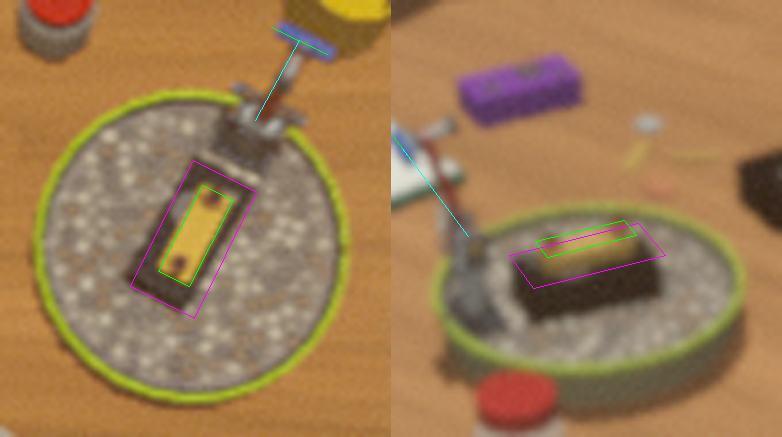

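The clamp stands open by itself, with its handle at crop (305,42), and the manifold lies at crop (197,235), matching the drawn outline. Fetching the manifold.

Run:
```python
from go import *
h=hw(0,0,(.527,-.270))
plan([(*h,.17,63.2),(*h,.05,63.2)])
```

```text
now [ 0.4974 -0.0157  0.2391] phi 64.11 open 0.649 ff 0.0 F [-0.9 -0.6  0.7] t 8.78
[-0.184, -0.288, 0.092] [0.001, 0.0, 0.015] rows 5
[0.0, 0.0, 0.16] [0.0, 0.0, 0.0] rows 3
```

Emit:
{"method": "arm_command", "body": {"steps": [{"translation": [-0.184, -0.288, 0], "twist": [0, 0, 0.015], "fingers": 0.5}, {"translation": [-0.184, -0.288, 0], "twist": [0, 0, 0.015], "fingers": 0.5}, {"translation": [-0.184, -0.288, 0], "twist": [0, 0, 0.015], "fingers": 0.5}, {"translation": [-0.184, -0.288, 0.05], "twist": [0, 0, 0.015], "fingers": 0.5}, {"translation": [-0.184, -0.288, 0.092], "twist": [0, 0, 0.015], "fingers": 0.5}]}}

```text
time: 9.4
eef_pos: [0.5278, -0.2789, 0.1701]
tcp_rot: [0.236, 0.972, -0.001, 0.002]
contact_force: [-0.2, 1.2, -0.4]
opening: 0.747
finger_force: 0.0
```

Emit:
{"method": "arm_command", "body": {"steps": [{"translation": [0, 0, 0.05], "twist": [0, 0, 0], "fingers": 0.5}, {"translation": [0, 0, 0.1], "twist": [0, 0, 0], "fingers": 0.5}, {"translation": [0, 0, 0.14], "twist": [0, 0, 0], "fingers": 0.5}, {"translation": [0, 0, 0.158], "twist": [0, 0, 0], "fingers": 0.5}]}}

```text
time: 9.9
eef_pos: [0.526, -0.2739, 0.0488]
tcp_rot: [0.234, 0.972, 0.001, -0.002]
contact_force: [0.3, 0.6, 0.1]
opening: 0.752
finger_force: 0.0
```

Emit:
{"method": "arm_command", "body": {"steps": [{"translation": [0, 0, 0], "twist": [0, 0, 0], "fingers": -0.7}, {"translation": [0, 0, 0], "twist": [0, 0, 0], "fingers": -0.7}, {"translation": [0, 0, 0], "twist": [0, 0, 0], "fingers": -0.7}, {"translation": [0, 0, 0], "twist": [0, 0, 0], "fingers": -0.7}, {"translation": [0, 0, 0], "twist": [0, 0, 0], "fingers": -0.7}], "grip_force": 30}}

```text
time: 10.52
eef_pos: [0.5275, -0.2745, 0.0517]
tcp_rot: [0.234, 0.972, -0.0, 0.0]
contact_force: [-0.7, 0.5, -0.5]
opening: 0.147
finger_force: 0.0
```

Run:
```python
from go import *
s=read_camera('scene')
b=cv2.resize(s['pixels'][140:230,245:345],(800,600),interpolation=3)[:, :].copy()
fx,fy=8,600/90
def pt(X):
    q=proj(s,X)-[245,140]+.5;return int(q[0]*fx),int(q[1]*fy)
X=get_state()['eef_pos']
for dz in (0,.02,.04): cv2.circle(b,pt(X+[0,0,dz]),3,(255,0,255),-1)
cv2.imwrite('pics/g5.png',b[...,::-1]); print(get_state()['qpos'])
```

```text
[-6.50238928e-01  2.73267313e-01  1.88168021e+00  6.91060641e-06
  9.86131502e-01 -1.74823586e+00]
```

View pics/g5.png

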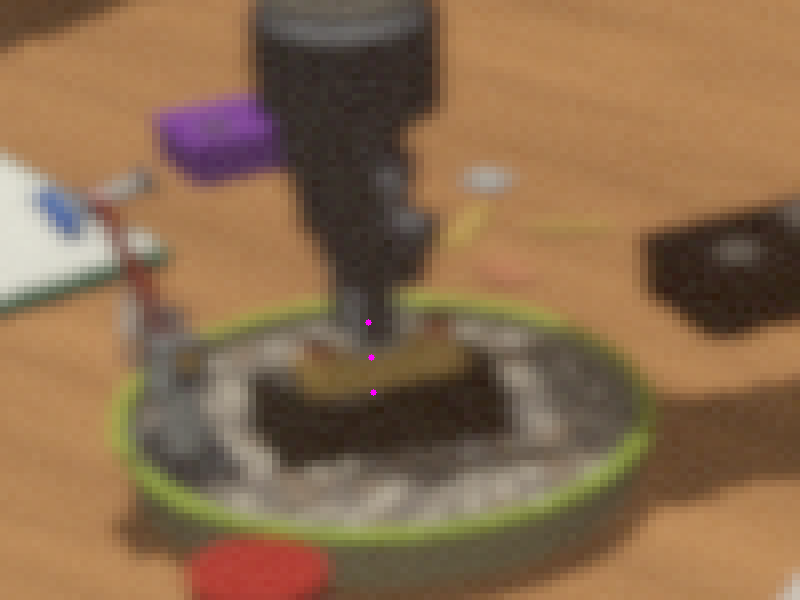

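The finger ends show at crop (380,345), just on top of the brass bar, about 28 mm above the reported TCP. A gentle touch will measure that offset.

Emit:
{"method": "arm_command", "body": {"steps": [{"translation": [0, 0, 0.002], "twist": [0, 0, 0], "fingers": -0.7}, {"translation": [0, 0, 0.004], "twist": [0, 0, 0], "fingers": -0.7}]}}

```text
time: 10.82
eef_pos: [0.5272, -0.2743, 0.0481]
tcp_rot: [0.234, 0.972, 0.0, -0.0]
contact_force: [-0.8, 1.5, -0.2]
opening: 0.148
finger_force: 0.0
```

Emit:
{"method": "arm_command", "body": {"steps": [{"translation": [0, 0, 0.002], "twist": [0, 0, 0], "fingers": -0.7}, {"translation": [0, 0, 0.002], "twist": [0, 0, 0], "fingers": -0.7}]}}

```text
time: 11.08
eef_pos: [0.5273, -0.2743, 0.0473]
tcp_rot: [0.234, 0.972, 0.0, -0.0]
contact_force: [-3.1, 0.3, 4.7]
opening: 0.15
finger_force: 2.1
```

Emit:
{"method": "arm_command", "body": {"steps": [{"translation": [0, 0, -0.008], "twist": [0, 0, 0], "fingers": 0.05}, {"translation": [0, 0.004, -0.008], "twist": [0, 0, 0], "fingers": 0.05}, {"translation": [0, 0.004, -0.008], "twist": [0, 0, 0], "fingers": 0.05}, {"translation": [0, 0.004, 0.004], "twist": [0, 0, 0], "fingers": 0.05}, {"translation": [0, 0.004, 0.013], "twist": [0, 0, 0], "fingers": 0.05}]}}

```text
time: 11.7
eef_pos: [0.5282, -0.2713, 0.0358]
tcp_rot: [0.234, 0.972, 0.0, -0.001]
contact_force: [-0.1, -0.4, 0.2]
opening: 0.526
finger_force: 0.0
```

Emit:
{"method": "arm_command", "body": {"steps": [{"translation": [0, 0, 0], "twist": [0, 0, 0], "fingers": -0.7}, {"translation": [0, 0, 0], "twist": [0, 0, 0], "fingers": -0.7}, {"translation": [0, 0, 0], "twist": [0, 0, 0], "fingers": -0.7}, {"translation": [0, 0, 0], "twist": [0, 0, 0], "fingers": -0.7}]}}

```text
time: 12.2
eef_pos: [0.5285, -0.2716, 0.0368]
tcp_rot: [0.234, 0.972, 0.0, -0.0]
contact_force: [-1.1, -0.4, -2.0]
opening: 0.27
finger_force: 32.0
```

Run:
```python
from go import *
plan([(.528,-.271,.15,62.9),(.54,-.02,.17,85),(.515,.22,.17,110.6),(.502,.339,.08,110.6),(.502,.339,-.012,110.6)])
```

```text
now [ 0.5285 -0.2716  0.0368] phi 62.91 open 0.27 ff 32.0 F [-1.1 -0.4 -2. ] t 12.2
[0.001, 0.0, -0.151] [0.0, 0.0, 0.0] rows 3
[0.138, 0.306, -0.026] [0.0, 0.0, -0.368] rows 5
[0.062, 0.316, -0.0] [0.0, 0.0, -0.427] rows 5
[-0.04, 0.154, 0.12] [0.0, 0.0, 0.0] rows 3
[0.0, -0.0, 0.122] [0.0, 0.0, 0.0] rows 2
```

Emit:
{"method": "arm_command", "body": {"steps": [{"translation": [0, 0, -0.02], "twist": [0, 0, 0], "fingers": -0.7}, {"translation": [0, 0, -0.08], "twist": [0, 0, 0], "fingers": -0.7}, {"translation": [0, 0, -0.151], "twist": [0, 0, 0], "fingers": -0.7}, {"translation": [0, 0, -0.151], "twist": [0, 0, 0], "fingers": -0.7}], "grip_force": 60}}

```text
time: 12.7
eef_pos: [0.5323, -0.2743, 0.1582]
tcp_rot: [0.234, 0.972, -0.003, 0.006]
contact_force: [-0.5, -0.1, -1.6]
opening: 0.258
finger_force: 64.4
```

Emit:
{"method": "arm_command", "body": {"steps": [{"translation": [0.025, 0.05, -0.01], "twist": [0, 0, -0.07], "fingers": -0.7}, {"translation": [0.05, 0.13, -0.02], "twist": [0, 0, -0.15], "fingers": -0.7}, {"translation": [0.09, 0.21, -0.026], "twist": [0, 0, -0.25], "fingers": -0.7}, {"translation": [0.12, 0.28, -0.026], "twist": [0, 0, -0.34], "fingers": -0.7}, {"translation": [0.138, 0.306, -0.026], "twist": [0, 0, -0.368], "fingers": -0.7}]}}

```text
time: 13.32
eef_pos: [0.5402, -0.0169, 0.1692]
tcp_rot: [0.041, 0.999, 0.0, -0.001]
contact_force: [-0.3, -0.5, -2.6]
opening: 0.256
finger_force: 64.3
```

Emit:
{"method": "arm_command", "body": {"steps": [{"translation": [0.012, 0.06, 0], "twist": [0, 0, -0.08], "fingers": -0.7}, {"translation": [0.027, 0.14, 0], "twist": [0, 0, -0.2], "fingers": -0.7}, {"translation": [0.043, 0.22, 0], "twist": [0, 0, -0.3], "fingers": -0.7}, {"translation": [0.055, 0.28, 0], "twist": [0, 0, -0.39], "fingers": -0.7}, {"translation": [0.062, 0.316, 0], "twist": [0, 0, -0.427], "fingers": -0.7}]}}

```text
time: 13.95
eef_pos: [0.5141, 0.2221, 0.169]
tcp_rot: [-0.181, 0.984, 0.0, -0.001]
contact_force: [0.9, 0.1, -1.5]
opening: 0.258
finger_force: 64.3
```

Emit:
{"method": "arm_command", "body": {"steps": [{"translation": [-0.015, 0.06, 0], "twist": [0, 0, 0], "fingers": -0.7}, {"translation": [-0.03, 0.12, 0.02], "twist": [0, 0, 0], "fingers": -0.7}, {"translation": [-0.04, 0.154, 0.07], "twist": [0, 0, 0], "fingers": -0.7}, {"translation": [-0.04, 0.154, 0.12], "twist": [0, 0, 0], "fingers": -0.7}, {"translation": [-0.04, 0.154, 0.12], "twist": [0, 0, 0], "fingers": -0.7}]}}

```text
time: 14.58
eef_pos: [0.499, 0.3373, 0.075]
tcp_rot: [-0.179, 0.984, -0.001, -0.005]
contact_force: [-0.4, 0.1, -2.9]
opening: 0.261
finger_force: 64.3
```

Run:
```python
from go import *
plan([(.502,.339,-.012,110.6)])
```

```text
now [0.499  0.3373 0.075 ] phi 110.65 open 0.261 ff 64.3 F [-0.4  0.1 -2.9] t 14.57
[-0.006, 0.001, 0.116] [-0.001, -0.01, 0.001] rows 2
```

Emit:
{"method": "arm_command", "body": {"steps": [{"translation": [-0.003, 0, 0.06], "twist": [0, 0, 0], "fingers": -0.7}, {"translation": [-0.003, 0, 0.1], "twist": [0, 0, 0], "fingers": -0.7}, {"translation": [-0.003, 0, 0.114], "twist": [0, 0, 0], "fingers": -0.7}, {"translation": [-0.003, 0, 0.114], "twist": [0, 0, 0], "fingers": -0.7}, {"translation": [-0.003, 0, 0.114], "twist": [0, 0, 0], "fingers": -0.7}]}}

```text
time: 15.2
eef_pos: [0.5067, 0.34, -0.0035]
tcp_rot: [-0.179, 0.984, 0.0, 0.002]
contact_force: [0.5, 0.0, -1.3]
opening: 0.258
finger_force: 64.2
```

Emit:
{"method": "arm_command", "body": {"steps": [{"translation": [0, 0, 0.003], "twist": [0, 0, 0], "fingers": -0.7}, {"translation": [0, 0, 0.003], "twist": [0, 0, 0], "fingers": -0.7}]}}

```text
time: 15.45
eef_pos: [0.5053, 0.3396, -0.0074]
tcp_rot: [-0.179, 0.984, 0.0, 0.0]
contact_force: [-0.2, -0.1, -1.5]
opening: 0.258
finger_force: 64.3
```

Emit:
{"method": "arm_command", "body": {"steps": [{"translation": [0, 0, 0.002], "twist": [0, 0, 0], "fingers": -0.7}, {"translation": [0, 0, 0.002], "twist": [0, 0, 0], "fingers": -0.7}]}}

```text
time: 15.7
eef_pos: [0.5048, 0.3393, -0.0097]
tcp_rot: [-0.179, 0.984, -0.0, -0.0]
contact_force: [-0.1, -0.5, -2.1]
opening: 0.257
finger_force: 64.3
```

Emit:
{"method": "arm_command", "body": {"steps": [{"translation": [0, 0, 0.003], "twist": [0, 0, 0], "fingers": -0.7}, {"translation": [0, 0, 0.006], "twist": [0, 0, 0], "fingers": -0.7}, {"translation": [0, 0, 0.006], "twist": [0, 0, 0], "fingers": -0.7}]}}

```text
time: 16.08
eef_pos: [0.5047, 0.3393, -0.0144]
tcp_rot: [-0.179, 0.984, -0.0, -0.0]
contact_force: [-0.1, -0.2, -1.6]
opening: 0.261
finger_force: 64.3
```

Emit:
{"method": "arm_command", "body": {"steps": [{"translation": [0, 0, 0.002], "twist": [0, 0, 0], "fingers": -0.7}, {"translation": [0, 0, 0.002], "twist": [0, 0, 0], "fingers": -0.7}]}}

```text
time: 16.32
eef_pos: [0.5049, 0.3394, -0.0157]
tcp_rot: [-0.179, 0.984, -0.0, -0.0]
contact_force: [-0.3, -0.8, -2.4]
opening: 0.26
finger_force: 64.3
```

Emit:
{"method": "arm_command", "body": {"steps": [{"translation": [0, 0, 0.002], "twist": [0, 0, 0], "fingers": -0.7}, {"translation": [0, 0, 0.002], "twist": [0, 0, 0], "fingers": -0.7}]}}

```text
time: 16.58
eef_pos: [0.5049, 0.3394, -0.0171]
tcp_rot: [-0.179, 0.984, -0.0, -0.0]
contact_force: [-0.2, 0.4, -1.7]
opening: 0.259
finger_force: 64.3
```

Emit:
{"method": "arm_command", "body": {"steps": [{"translation": [0, 0, 0.002], "twist": [0, 0, 0], "fingers": -0.7}, {"translation": [0, 0, 0.002], "twist": [0, 0, 0], "fingers": -0.7}]}}

```text
time: 16.82
eef_pos: [0.5052, 0.3395, -0.0178]
tcp_rot: [-0.179, 0.984, -0.0, 0.0]
contact_force: [-1.4, -0.8, 2.1]
opening: 0.26
finger_force: 64.8
```

Emit:
{"method": "arm_command", "body": {"steps": [{"translation": [0, 0, 0.002], "twist": [0, 0, 0], "fingers": -0.7}, {"translation": [0, 0, 0.002], "twist": [0, 0, 0], "fingers": -0.7}]}}

```text
time: 17.08
eef_pos: [0.5051, 0.3394, -0.0179]
tcp_rot: [-0.179, 0.984, -0.0, -0.001]
contact_force: [-4.7, -2.8, 10.3]
opening: 0.259
finger_force: 65.8
```

Emit:
{"method": "arm_command", "body": {"steps": [{"translation": [0, 0, -0.003], "twist": [0, 0, 0], "fingers": 0}, {"translation": [0, 0, -0.003], "twist": [0, 0, 0], "fingers": 0}, {"translation": [0, 0, -0.04], "twist": [0, 0, 0], "fingers": 0}, {"translation": [0, 0, -0.12], "twist": [0, 0, 0], "fingers": 0}, {"translation": [0, 0, -0.2], "twist": [0, 0, 0], "fingers": 0.6}]}}

```text
time: 17.7
eef_pos: [0.5046, 0.3391, 0.1305]
tcp_rot: [-0.179, 0.984, -0.0, -0.001]
contact_force: [0.5, 0.4, 0.2]
opening: 0.694
finger_force: 0.0
```

Run:
```python
from go import *
h=hw(0,.002,(.527,-.270))
plan([(.525,.10,.13,110.6),(.54,-.13,.13,80),(*h,.10,63.2),(*h,.010,63.2)])
```

```text
now [0.5046 0.3391 0.1305] phi 110.6 open 0.694 ff 0.0 F [0.5 0.4 0.2] t 17.7
[0.087, -0.308, 0.001] [0.0, -0.001, 0.0] rows 5
[0.089, -0.294, -0.0] [0.0, 0.0, 0.51] rows 4
[-0.016, -0.184, 0.04] [0.0, 0.0, 0.28] rows 3
[-0.0, -0.0, 0.12] [0.0, 0.0, 0.0] rows 2
```

Emit:
{"method": "arm_command", "body": {"steps": [{"translation": [0.087, -0.308, 0], "twist": [0, 0, 0], "fingers": 0.7}, {"translation": [0.087, -0.308, 0], "twist": [0, 0, 0], "fingers": 0.7}, {"translation": [0.087, -0.308, 0], "twist": [0, 0, 0], "fingers": 0.7}, {"translation": [0.087, -0.308, 0], "twist": [0, 0, 0], "fingers": 0.7}, {"translation": [0.087, -0.308, 0], "twist": [0, 0, 0], "fingers": 0.7}]}}

```text
time: 18.32
eef_pos: [0.5257, 0.0971, 0.1298]
tcp_rot: [-0.176, 0.984, -0.0, 0.0]
contact_force: [-0.1, 0.6, -0.7]
opening: 0.853
finger_force: 0.0
```

Emit:
{"method": "arm_command", "body": {"steps": [{"translation": [0.089, -0.294, 0], "twist": [0, 0, 0.51], "fingers": 0.7}, {"translation": [0.089, -0.294, 0], "twist": [0, 0, 0.51], "fingers": 0.7}, {"translation": [0.089, -0.294, 0], "twist": [0, 0, 0.51], "fingers": 0.7}, {"translation": [0.089, -0.294, 0], "twist": [0, 0, 0.51], "fingers": 0.7}, {"translation": [0.089, -0.294, 0], "twist": [0, 0, 0.51], "fingers": 0.7}]}}

```text
time: 18.95
eef_pos: [0.5408, -0.1315, 0.1299]
tcp_rot: [0.089, 0.996, -0.0, 0.0]
contact_force: [-0.2, 0.2, 0.2]
opening: 0.851
finger_force: 0.0
```

Emit:
{"method": "arm_command", "body": {"steps": [{"translation": [-0.016, -0.184, 0], "twist": [0, 0, 0.28], "fingers": 0.7}, {"translation": [-0.016, -0.184, 0.02], "twist": [0, 0, 0.28], "fingers": 0.7}, {"translation": [-0.016, -0.184, 0.04], "twist": [0, 0, 0.28], "fingers": 0.7}, {"translation": [-0.016, -0.184, 0.04], "twist": [0, 0, 0.28], "fingers": 0.7}]}}

```text
time: 19.45
eef_pos: [0.5271, -0.2657, 0.0974]
tcp_rot: [0.232, 0.973, 0.001, -0.002]
contact_force: [-0.1, -0.3, 0.3]
opening: 0.85
finger_force: 0.0
```

Run:
```python
from go import *
h=hw(0,.002,(.527,-.270))
plan([(*h,.010,63.2)])
```

```text
now [ 0.5271 -0.2657  0.0974] phi 63.22 open 0.85 ff 0.0 F [-0.1 -0.3  0.3] t 19.45
[-0.003, -0.003, 0.117] [0.002, -0.005, 0.0] rows 2
```

Emit:
{"method": "arm_command", "body": {"steps": [{"translation": [0, -0.002, 0.05], "twist": [0, 0, 0], "fingers": 0.7}, {"translation": [0, -0.002, 0.09], "twist": [0, 0, 0], "fingers": 0.7}, {"translation": [0, -0.002, 0.113], "twist": [0, 0, 0], "fingers": 0.7}, {"translation": [0, -0.002, 0.115], "twist": [0, 0, 0], "fingers": 0.7}]}}

```text
time: 19.95
eef_pos: [0.5272, -0.267, 0.0127]
tcp_rot: [0.231, 0.973, 0.001, -0.001]
contact_force: [-0.4, 0.3, 0.5]
opening: 0.85
finger_force: 0.0
```

Emit:
{"method": "arm_command", "body": {"steps": [{"translation": [0, 0, 0], "twist": [0, 0, 0], "fingers": 0}, {"translation": [0, 0, 0], "twist": [0, 0, 0], "fingers": 0}, {"translation": [0, 0, 0], "twist": [0, 0, 0], "fingers": 0}, {"translation": [0, 0, 0], "twist": [0, 0, 0], "fingers": 0}], "grip_force": 30}}

```text
time: 20.45
eef_pos: [0.5289, -0.2697, 0.0156]
tcp_rot: [0.232, 0.973, -0.0, 0.002]
contact_force: [0.4, 2.2, 4.4]
opening: 0.58
finger_force: 31.5
```

Run:
```python
from go import *
plan([(.528,-.269,.12,63.2),(.54,-.02,.14,87),(.53,.19,.14,110.6),(.5285,.269,.06,110.6),(.5285,.269,0,110.6)])
```

```text
now [ 0.5289 -0.2697  0.0156] phi 63.19 open 0.58 ff 31.5 F [0.4 2.2 4.4] t 20.45
[0.001, 0.0, -0.139] [0.0, 0.003, 0.0] rows 2
[0.135, 0.304, -0.027] [0.0, 0.0, -0.397] rows 5
[0.028, 0.279, 0.0] [0.0, 0.0, -0.393] rows 4
[-0.035, 0.099, 0.107] [0.0, 0.0, 0.0] rows 2
[0.0, 0.0, 0.08] [0.0, 0.0, 0.0] rows 2
```

Emit:
{"method": "arm_command", "body": {"steps": [{"translation": [0, 0, -0.02], "twist": [0, 0, 0], "fingers": 0}, {"translation": [0, 0, -0.08], "twist": [0, 0, 0], "fingers": 0}, {"translation": [0, 0, -0.139], "twist": [0, 0, 0], "fingers": 0}, {"translation": [0, 0, -0.139], "twist": [0, 0, 0], "fingers": 0}], "grip_force": 60}}

```text
time: 20.95
eef_pos: [0.5298, -0.271, 0.1232]
tcp_rot: [0.232, 0.973, -0.002, 0.004]
contact_force: [-0.5, -1.0, -1.7]
opening: 0.567
finger_force: 63.1
```

Emit:
{"method": "arm_command", "body": {"steps": [{"translation": [0.025, 0.05, -0.01], "twist": [0, 0, -0.07], "fingers": 0}, {"translation": [0.05, 0.13, -0.02], "twist": [0, 0, -0.16], "fingers": 0}, {"translation": [0.09, 0.21, -0.027], "twist": [0, 0, -0.27], "fingers": 0}, {"translation": [0.12, 0.28, -0.027], "twist": [0, 0, -0.36], "fingers": 0}, {"translation": [0.135, 0.304, -0.027], "twist": [0, 0, -0.397], "fingers": 0}]}}

```text
time: 21.58
eef_pos: [0.5382, -0.0165, 0.1365]
tcp_rot: [0.023, 1.0, 0.0, -0.002]
contact_force: [0.4, 0.3, -0.6]
opening: 0.57
finger_force: 63.1
```

Emit:
{"method": "arm_command", "body": {"steps": [{"translation": [0.006, 0.06, 0], "twist": [0, 0, -0.08], "fingers": 0}, {"translation": [0.014, 0.14, 0], "twist": [0, 0, -0.2], "fingers": 0}, {"translation": [0.022, 0.22, 0], "twist": [0, 0, -0.31], "fingers": 0}, {"translation": [0.028, 0.279, 0], "twist": [0, 0, -0.393], "fingers": 0}, {"translation": [0.028, 0.279, 0], "twist": [0, 0, -0.393], "fingers": 0}]}}

```text
time: 22.2
eef_pos: [0.5279, 0.1925, 0.1364]
tcp_rot: [-0.181, 0.983, 0.0, -0.002]
contact_force: [0.3, 0.4, -1.5]
opening: 0.573
finger_force: 63.0
```

Emit:
{"method": "arm_command", "body": {"steps": [{"translation": [-0.015, 0.05, 0.02], "twist": [0, 0, 0], "fingers": 0}, {"translation": [-0.035, 0.099, 0.06], "twist": [0, 0, 0], "fingers": 0}, {"translation": [-0.035, 0.099, 0.107], "twist": [0, 0, 0], "fingers": 0}, {"translation": [-0.035, 0.099, 0.107], "twist": [0, 0, 0], "fingers": 0}]}}

```text
time: 22.7
eef_pos: [0.5245, 0.267, 0.0533]
tcp_rot: [-0.178, 0.984, -0.001, -0.005]
contact_force: [0.4, 0.3, -0.9]
opening: 0.573
finger_force: 63.0
```

Run:
```python
from go import *
plan([(.5285,.269,-.004,110.6)])
```

```text
now [0.5245 0.267  0.0533] phi 110.56 open 0.573 ff 63.0 F [ 0.4  0.3 -0.9] t 22.7
[-0.007, 0.001, 0.076] [0.0, -0.01, -0.001] rows 2
```

Emit:
{"method": "arm_command", "body": {"steps": [{"translation": [-0.004, 0, 0.04], "twist": [0, 0, 0], "fingers": 0}, {"translation": [-0.004, 0, 0.068], "twist": [0, 0, 0], "fingers": 0}, {"translation": [-0.004, 0, 0.076], "twist": [0, 0, 0], "fingers": 0}, {"translation": [-0.004, 0, 0.076], "twist": [0, 0, 0], "fingers": 0}]}}

```text
time: 23.2
eef_pos: [0.5311, 0.2697, 0.0011]
tcp_rot: [-0.179, 0.984, -0.0, -0.0]
contact_force: [-0.2, 0.2, -0.2]
opening: 0.568
finger_force: 63.0
```

Emit:
{"method": "arm_command", "body": {"steps": [{"translation": [0, 0, 0.005], "twist": [0, 0, 0], "fingers": 0}, {"translation": [0, 0, 0.005], "twist": [0, 0, 0], "fingers": 0}]}}

```text
time: 23.45
eef_pos: [0.5314, 0.2701, -0.0022]
tcp_rot: [-0.179, 0.984, 0.0, 0.0]
contact_force: [0.8, 0.1, -0.7]
opening: 0.569
finger_force: 63.0
```

Emit:
{"method": "arm_command", "body": {"steps": [{"translation": [0, 0, 0.003], "twist": [0, 0, 0], "fingers": 0}, {"translation": [0, 0, 0.003], "twist": [0, 0, 0], "fingers": 0}]}}

```text
time: 23.7
eef_pos: [0.5309, 0.27, -0.0051]
tcp_rot: [-0.179, 0.984, -0.0, -0.0]
contact_force: [0.3, 0.1, -0.7]
opening: 0.573
finger_force: 63.0
```

Emit:
{"method": "arm_command", "body": {"steps": [{"translation": [0, 0, 0.002], "twist": [0, 0, 0], "fingers": 0}, {"translation": [0, 0, 0.003], "twist": [0, 0, 0], "fingers": 0}]}}

```text
time: 23.95
eef_pos: [0.531, 0.27, -0.0074]
tcp_rot: [-0.179, 0.984, -0.0, -0.0]
contact_force: [-0.6, -0.6, -1.2]
opening: 0.57
finger_force: 63.0
```

Emit:
{"method": "arm_command", "body": {"steps": [{"translation": [0, 0, 0.002], "twist": [0, 0, 0], "fingers": 0}, {"translation": [0, 0, 0.002], "twist": [0, 0, 0], "fingers": 0}]}}

```text
time: 24.2
eef_pos: [0.5311, 0.27, -0.0082]
tcp_rot: [-0.179, 0.984, -0.0, -0.0]
contact_force: [-1.1, -0.7, 4.8]
opening: 0.57
finger_force: 63.5
```

Emit:
{"method": "arm_command", "body": {"steps": [{"translation": [0, 0, 0.002], "twist": [0, 0, 0], "fingers": 0}, {"translation": [0, 0, 0.002], "twist": [0, 0, 0], "fingers": 0}]}}

```text
time: 24.45
eef_pos: [0.5311, 0.27, -0.0082]
tcp_rot: [-0.179, 0.984, -0.0, -0.001]
contact_force: [-6.5, -3.5, 12.2]
opening: 0.567
finger_force: 64.5
```

Emit:
{"method": "arm_command", "body": {"steps": [{"translation": [0, 0, -0.002], "twist": [0, 0, 0], "fingers": 0.4}, {"translation": [0, 0, -0.002], "twist": [0, 0, 0], "fingers": 0.4}, {"translation": [0, 0, -0.04], "twist": [0, 0, 0], "fingers": 0.4}, {"translation": [0, 0, -0.11], "twist": [0, 0, 0], "fingers": 0.4}, {"translation": [0, 0, -0.15], "twist": [0, 0, 0], "fingers": 0.6}]}}

```text
time: 25.08
eef_pos: [0.5323, 0.2704, 0.1047]
tcp_rot: [-0.179, 0.984, 0.0, 0.002]
contact_force: [0.7, 0.1, -0.2]
opening: 0.801
finger_force: 0.0
```

Run:
```python
from go import *
plan([(.5616,-.0202,.10,107.9),(.5616,-.0202,-.014,107.9)])
```

```text
now [0.5323 0.2704 0.1047] phi 110.6 open 0.801 ff 0.0 F [ 0.7  0.1 -0.2] t 25.07
[0.1, -0.376, 0.006] [0.0, 0.003, 0.045] rows 5
[-0.0, -0.0, 0.152] [0.0, 0.0, 0.0] rows 3
```

Emit:
{"method": "arm_command", "body": {"steps": [{"translation": [0.1, -0.376, 0.006], "twist": [0, 0, 0.045], "fingers": 0.7}, {"translation": [0.1, -0.376, 0.006], "twist": [0, 0, 0.045], "fingers": 0.7}, {"translation": [0.1, -0.376, 0.006], "twist": [0, 0, 0.045], "fingers": 0.7}, {"translation": [0.1, -0.376, 0.006], "twist": [0, 0, 0.045], "fingers": 0.7}, {"translation": [0.1, -0.376, 0.006], "twist": [0, 0, 0.045], "fingers": 0.7}]}}

```text
time: 25.7
eef_pos: [0.5601, -0.023, 0.0975]
tcp_rot: [-0.155, 0.988, -0.0, 0.0]
contact_force: [0.2, 0.5, -0.1]
opening: 0.847
finger_force: 0.0
```

Emit:
{"method": "arm_command", "body": {"steps": [{"translation": [0, 0, 0], "twist": [0, 0, 0], "fingers": 0.7}]}}

```text
time: 25.82
eef_pos: [0.5604, -0.0231, 0.0974]
tcp_rot: [-0.153, 0.988, -0.0, 0.0]
contact_force: [0.2, 0.6, -0.3]
opening: 0.847
finger_force: 0.0
```

Run:
```python
from go import *
plan([(.5616,-.0202,-.014,107.9)])
```

```text
now [ 0.5604 -0.0231  0.0974] phi 107.64 open 0.847 ff 0.0 F [ 0.2  0.6 -0.3] t 25.82
[-0.003, 0.003, 0.149] [0.0, 0.0, -0.004] rows 2
```

Emit:
{"method": "arm_command", "body": {"steps": [{"translation": [-0.002, 0.003, 0.06], "twist": [0, 0, -0.004], "fingers": 0.7}, {"translation": [-0.002, 0.003, 0.11], "twist": [0, 0, -0.004], "fingers": 0.7}, {"translation": [-0.002, 0.003, 0.14], "twist": [0, 0, -0.004], "fingers": 0.7}, {"translation": [-0.002, 0.003, 0.148], "twist": [0, 0, -0.004], "fingers": 0.7}]}}

```text
time: 26.32
eef_pos: [0.5591, -0.0162, -0.0154]
tcp_rot: [-0.158, 0.987, 0.001, -0.002]
contact_force: [0.1, 0.8, 0.4]
opening: 0.848
finger_force: 0.0
```

Emit:
{"method": "arm_command", "body": {"steps": [{"translation": [0, 0, 0], "twist": [0, 0, 0], "fingers": 0}, {"translation": [0, 0, 0], "twist": [0, 0, 0], "fingers": 0}, {"translation": [0, 0, 0], "twist": [0, 0, 0], "fingers": 0}, {"translation": [0, 0, 0], "twist": [0, 0, 0], "fingers": 0}], "grip_force": 30}}

```text
time: 26.82
eef_pos: [0.5616, -0.0178, -0.0122]
tcp_rot: [-0.158, 0.987, -0.0, 0.001]
contact_force: [-0.0, 1.4, 2.7]
opening: 0.573
finger_force: 32.5
```

Run:
```python
from go import *
h=hw(0,0,(.527,-.270),-.47)
plan([(.561,-.021,.12,107.9),(.54,-.15,.13,80),(*h,.10,63.1),(*h,.026,63.1)])
```

```text
now [ 0.5616 -0.0178 -0.0122] phi 108.14 open 0.573 ff 32.5 F [-0.   1.4  2.7] t 26.82
[0.002, -0.004, -0.176] [-0.001, 0.002, 0.004] rows 3
[0.079, -0.155, -0.014] [0.0, -0.001, 0.465] rows 3
[-0.01, -0.161, 0.04] [0.0, 0.0, 0.282] rows 3
[-0.0, 0.0, 0.099] [0.0, 0.0, 0.0] rows 2
```

Emit:
{"method": "arm_command", "body": {"steps": [{"translation": [0, 0, -0.02], "twist": [0, 0, 0], "fingers": 0}, {"translation": [0, 0, -0.08], "twist": [0, 0, 0], "fingers": 0}, {"translation": [0, 0, -0.14], "twist": [0, 0, 0], "fingers": 0}, {"translation": [0, 0, -0.176], "twist": [0, 0, 0], "fingers": 0}], "grip_force": 60}}

```text
time: 27.32
eef_pos: [0.5619, -0.018, 0.1223]
tcp_rot: [-0.158, 0.987, -0.001, 0.002]
contact_force: [0.5, -1.0, -1.8]
opening: 0.562
finger_force: 64.6
```

```bash
cat > m4.py <<'E'
from fit import *
from go import hw
t=read_camera('top');s=read_camera('scene')
def dr(p,sl,f,C=(.527,-.270),yaw=-.47):
    im=cv2.resize(cv2.cvtColor(p['pixels'],cv2.COLOR_RGB2BGR)[sl],None,fx=f,fy=f,interpolation=cv2.INTER_CUBIC);o=np.array([sl[1].start,sl[0].start])
    w=lambda x,y,z:np.int32((proj(p,[*hw(x,y,C,yaw),z])-o+.5)*f)
    L=lambda pts,col:cv2.polylines(im,[np.array([w(*q) for q in pts])],True,col,1)
    L([(.068,-.023,.036),(.068,.023,.036),(.1,.023,.036),(.1,-.023,.036)],(0,255,255))
    L([(.125,.02,.182),(.125,-.02,.182)],(0,255,0));L([(.086,-.023,.104),(.086,.023,.104)],(255,0,255))
    L([(.1125*np.cos(a),.1125*np.sin(a),.046) for a in np.linspace(0,6.28,60)],(255,255,255));return im
cv2.imwrite('pics/f4.png',np.hstack([dr(t,(slice(130,225),slice(325,410)),6)[:,:],dr(s,(slice(140,235),slice(250,300)),6)])[:570])
h=hsv(t);m=(h[...,0]>28)&(h[...,0]<45)&(h[...,1]>120)&(h[...,2]>110)&roi(t,(366,184),45)
v,u=np.nonzero(m);uv=np.c_[u,v]
# outer contour of rim by angle
P=np.array([at_z(t,q,.046)[:2] for q in uv]);c=np.array([.527,-.27])
for k in range(3):
    d=P-c;a=np.arctan2(d[:,1],d[:,0]);r=np.hypot(*d.T);b=((a+np.pi)/(2*np.pi)*36).astype(int)%36
    rm=np.array([r[b==i].mean() if (b==i).sum()>2 else np.nan for i in range(36)]);aa=(np.arange(36)+.5)/36*2*np.pi-np.pi
    g=np.isfinite(rm)&(abs(aa+.47)>.6);A=np.c_[np.cos(aa),np.sin(aa),np.ones(36)][g];x=np.linalg.lstsq(A,rm[g],rcond=None)[0];c=c+x[:2]
print('centre',c,x[2],g.sum())
m=(h[...,0]>100)&(h[...,0]<140)&(h[...,1]>60)&roi(t,(391,139),9);v,u=np.nonzero(m);q=at_z(t,(u.mean(),v.mean()),.182)[:2];d=q-c;print('handle',q,np.hypot(*d),np.arctan2(d[1],d[0]),len(u))
E
python3 m4.py
```

```text
centre [ 0.52611817 -0.2702076 ] 0.1080483201139488 29
handle [ 0.63882386 -0.32929986] 0.12725748556657904 -0.48290270475585284 24
```

View pics/f4.png

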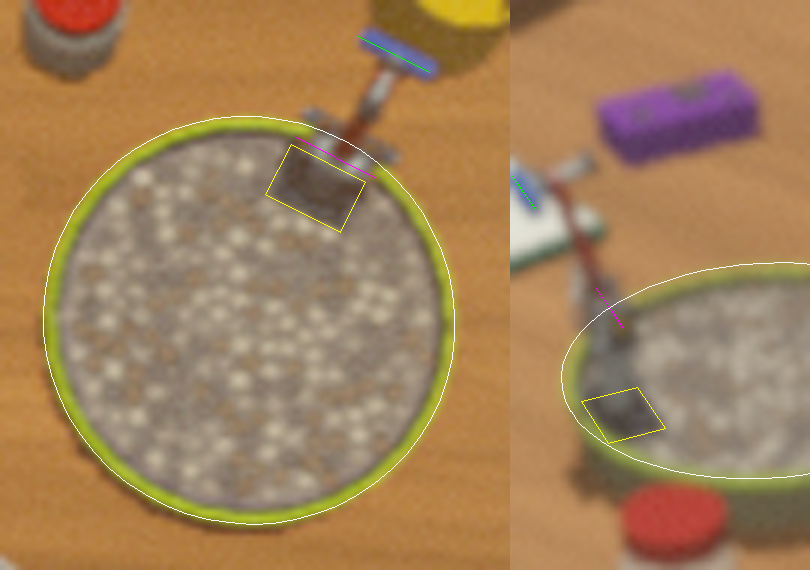

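The empty pan, post foot and open handle all match the overlay, giving a centre of (0.526,-0.270) and yaw of -0.48. Placing the white block.

Run:
```python
from go import *
h=(.5262,-.2702)
plan([(.54,-.15,.12,85),(*h,.09,62.5),(*h,.026,62.5)])
```

```text
now [ 0.5636 -0.0184  0.1236] phi 108.14 open 0.564 ff 64.7 F [-0.3 -0.7 -0.8] t 27.43
[0.085, -0.157, 0.005] [-0.003, 0.008, 0.386] rows 3
[0.004, -0.161, 0.04] [0.0, 0.0, 0.375] rows 3
[-0.0, -0.0, 0.085] [0.0, 0.0, 0.0] rows 2
```

Emit:
{"method": "arm_command", "body": {"steps": [{"translation": [0.02, -0.04, 0.005], "twist": [0, 0, 0.1], "fingers": 0}, {"translation": [0.05, -0.1, 0.005], "twist": [0, 0, 0.25], "fingers": 0}, {"translation": [0.085, -0.157, 0.005], "twist": [0, 0, 0.386], "fingers": 0}, {"translation": [0.085, -0.157, 0.005], "twist": [0, 0, 0.386], "fingers": 0}]}}

```text
time: 27.92
eef_pos: [0.5353, -0.1519, 0.1134]
tcp_rot: [0.046, 0.999, 0.0, -0.001]
contact_force: [-0.2, -0.3, -1.2]
opening: 0.567
finger_force: 64.7
```

Emit:
{"method": "arm_command", "body": {"steps": [{"translation": [0.001, -0.06, 0.01], "twist": [0, 0, 0.13], "fingers": 0}, {"translation": [0.003, -0.12, 0.02], "twist": [0, 0, 0.27], "fingers": 0}, {"translation": [0.004, -0.161, 0.04], "twist": [0, 0, 0.375], "fingers": 0}, {"translation": [0.004, -0.161, 0.04], "twist": [0, 0, 0.375], "fingers": 0}, {"translation": [0.004, -0.161, 0.04], "twist": [0, 0, 0.375], "fingers": 0}]}}

```text
time: 28.55
eef_pos: [0.5232, -0.268, 0.0842]
tcp_rot: [0.237, 0.972, 0.001, -0.001]
contact_force: [-0.1, -0.0, -0.0]
opening: 0.564
finger_force: 64.6
```

Run:
```python
from go import *
h=(.5262,-.2702)
plan([(*h,.026,62.5)])
```

```text
now [ 0.5232 -0.268   0.0842] phi 62.59 open 0.564 ff 64.6 F [-0.1 -0.  -0. ] t 28.55
[-0.005, -0.001, 0.078] [0.001, -0.002, 0.002] rows 2
```

Emit:
{"method": "arm_command", "body": {"steps": [{"translation": [-0.005, -0.001, 0.04], "twist": [0, 0, 0], "fingers": 0}, {"translation": [-0.005, -0.001, 0.07], "twist": [0, 0, 0], "fingers": 0}, {"translation": [-0.005, -0.001, 0.076], "twist": [0, 0, 0], "fingers": 0}, {"translation": [-0.005, -0.001, 0.076], "twist": [0, 0, 0], "fingers": 0}, {"translation": [-0.005, -0.001, 0.076], "twist": [0, 0, 0], "fingers": 0}]}}

```text
time: 29.18
eef_pos: [0.5274, -0.2722, 0.0295]
tcp_rot: [0.237, 0.971, -0.0, 0.001]
contact_force: [0.4, -0.3, -0.9]
opening: 0.564
finger_force: 64.6
```

Run:
```python
from go import *
h=(.5262,-.2702)
plan([(*h,.0205,62.5)])
```

```text
now [ 0.5274 -0.2722  0.0295] phi 62.53 open 0.564 ff 64.6 F [ 0.4 -0.3 -0.9] t 29.18
[0.003, 0.002, 0.012] [0.0, 0.002, 0.0] rows 1
```

Emit:
{"method": "arm_command", "body": {"steps": [{"translation": [0.003, 0.002, 0.005], "twist": [0, 0, 0], "fingers": 0}, {"translation": [0.003, 0.002, 0.01], "twist": [0, 0, 0], "fingers": 0}, {"translation": [0.003, 0.002, 0.01], "twist": [0, 0, 0], "fingers": 0}]}}

```text
time: 29.55
eef_pos: [0.5249, -0.2695, 0.0202]
tcp_rot: [0.238, 0.971, 0.0, -0.0]
contact_force: [0.2, -0.6, -1.7]
opening: 0.568
finger_force: 64.7
```

Emit:
{"method": "arm_command", "body": {"steps": [{"translation": [0, 0, 0.002], "twist": [0, 0, 0], "fingers": 0}, {"translation": [0, 0, 0.002], "twist": [0, 0, 0], "fingers": 0}]}}

```text
time: 29.8
eef_pos: [0.525, -0.2696, 0.02]
tcp_rot: [0.238, 0.971, 0.0, -0.0]
contact_force: [-2.4, 1.9, 4.8]
opening: 0.565
finger_force: 65.3
```

Emit:
{"method": "arm_command", "body": {"steps": [{"translation": [0, 0, 0.001], "twist": [0, 0, 0], "fingers": 0}, {"translation": [0, 0, 0.002], "twist": [0, 0, 0], "fingers": 0}]}}

```text
time: 30.05
eef_pos: [0.525, -0.2695, 0.02]
tcp_rot: [0.238, 0.971, 0.0, -0.001]
contact_force: [-6.8, 4.7, 14.7]
opening: 0.563
finger_force: 66.3
```

Emit:
{"method": "arm_command", "body": {"steps": [{"translation": [0, 0, -0.002], "twist": [0, 0, 0], "fingers": 0.6}, {"translation": [0, 0, -0.002], "twist": [0, 0, 0], "fingers": 0.6}, {"translation": [0, 0, -0.03], "twist": [0, 0, 0], "fingers": 0.6}, {"translation": [0, 0, -0.09], "twist": [0, 0, 0], "fingers": 0.6}, {"translation": [0, 0, -0.14], "twist": [0, 0, 0], "fingers": 0.6}]}}

```text
time: 30.68
eef_pos: [0.5251, -0.2696, 0.1234]
tcp_rot: [0.238, 0.971, -0.0, 0.0]
contact_force: [1.0, -0.7, -0.2]
opening: 0.799
finger_force: 0.0
```

Run:
```python
from go import *
plan([(.53,.02,.12,85),(.46,.20,.12,110.6)])
```

```text
now [ 0.5251 -0.2696  0.1234] phi 62.48 open 0.799 ff 0.0 F [ 1.  -0.7 -0.2] t 30.68
[0.173, 0.346, 0.005] [0.0, 0.0, -0.375] rows 5
[0.114, 0.23, -0.0] [0.0, 0.0, -0.427] rows 4
```

Emit:
{"method": "arm_command", "body": {"steps": [{"translation": [0.173, 0.346, 0.005], "twist": [0, 0, -0.375], "fingers": 0.6}, {"translation": [0.173, 0.346, 0.005], "twist": [0, 0, -0.375], "fingers": 0.6}, {"translation": [0.173, 0.346, 0.005], "twist": [0, 0, -0.375], "fingers": 0.6}, {"translation": [0.173, 0.346, 0.005], "twist": [0, 0, -0.375], "fingers": 0.6}, {"translation": [0.173, 0.346, 0.005], "twist": [0, 0, -0.375], "fingers": 0.6}]}}

```text
time: 31.3
eef_pos: [0.5293, 0.0231, 0.1184]
tcp_rot: [0.043, 0.999, 0.0, -0.0]
contact_force: [0.4, 0.1, 0.1]
opening: 0.801
finger_force: 0.0
```

```bash
cat > m5.py <<'E'
from fit import *
t=read_camera('top');s=read_camera('scene');h=hsv(t);b=hsv(s)
def show(p,c,z):
    u,v=map(int,proj(p,[*c,z]));return u,v
# white in hearth: flat-top colour segmentation
for n,c,z,dm,yaw in [('white',(.525,-.27),.036,(.1,.05,.03),-.48)]:
    uv=show(t,c,.066);print(n,h[uv[1],uv[0]])
    m=(h[...,1]<32)&(h[...,2]>165)&roi(t,uv,28);m=cv2.morphologyEx(m.astype(np.uint8),cv2.MORPH_OPEN,np.ones((3,3)));m=big(m);m=cv2.morphologyEx(m.astype(np.uint8),cv2.MORPH_CLOSE,np.ones((3,3)))
    print(fitbox([t],[m],z+.03,(dm[0],dm[1],0),[*c,yaw]))
for n,c,z,dm,yaw,f in [('charcoal',(.531,.27),.012,(.1,.05,.03),.36,lambda h:h[...,2]<95),('manifold',(.505,.3395),.012,(.068,.024,.014),.36,lambda h:(h[...,1]>135)&(h[...,2]>90))]:
    uv=show(t,c,z+dm[2]);print(n,uv,h[uv[1],uv[0]],h[uv[1],uv[0]-12])
    m=f(h)&roi(t,uv,22 if n=='charcoal' else 15)
    m=big(m);print(fitbox([t],[m],z+dm[2],(dm[0],dm[1],0),[*c,yaw]))
E
python3 m5.py
```

```text
white [ 24   6 209]
(array([ 0.52457615, -0.26780466, -0.48602035]), np.float64(35.7265625), [np.float32(493.0)])
charcoal (200, 179) [14 85 84] [ 20  98 210]
(array([0.53257111, 0.26592011, 0.3088102 ]), np.float64(150.943359375), [np.float32(329.0)])
manifold (180, 187) [ 22 171 197] [ 16 161 182]
(array([0.48803479, 0.3745006 , 0.52498986]), np.float64(111.130859375), [np.float32(222.0)])
```

```bash
cat > m6.py <<'E'
from fit import *
t=read_camera('top');h=hsv(t)
def rect(c,yaw,z,a,b):
    q=np.array([proj(t,X) for X in boxpts(*c,yaw,z,(a,b,0))[:4]]);m=np.zeros((400,640),np.uint8);cv2.fillConvexPoly(m,np.int32(np.round(q)),1);return m>0
bd=rect((.5169,.300),.36,.012,.152,.132)
uv=proj(t,[.531,.27,.042]).astype(int)
for th in (110,130,150):
    m=big((h[...,2]<th)&roi(t,uv,24)&(h[...,1]<140));print(th,m.sum(),fitbox([t],[m],.042,(.1,.05,0),[.531,.27,.36])[:2])
m=(h[...,1]>130)&bd&rect((.505,.3395),.36,.026,.09,.045);m=big(m)
print('man',m.sum(),fitbox([t],[m],.026,(.068,.024,0),[.505,.3395,.36])[:2])
E
python3 m6.py
```

```text
110 386 (array([0.53291674, 0.26584529, 0.29657259]), np.float64(103.015625))
130 480 (array([0.53338418, 0.26623136, 0.30583324]), np.float64(37.189453125))
150 516 (array([0.53303534, 0.26627804, 0.30624911]), np.float64(53.57421875))
man 164 (array([0.50568867, 0.33576748, 0.37641137]), np.float64(20.91015625))
```

Run:
```python
from go import *
plan([(.533,.270,.09,110.6),(.533,.270,-.008,110.6)])
```

```text
now [0.5295 0.0222 0.1184] phi 85.19 open 0.8 ff 0.0 F [ 0.2 -0.8 -0.3] t 31.45
[0.023, 0.33, 0.038] [0.0, 0.0, -0.424] rows 5
[0.0, -0.0, 0.13] [0.0, 0.0, 0.0] rows 2
```

Emit:
{"method": "arm_command", "body": {"steps": [{"translation": [0.023, 0.33, 0], "twist": [0, 0, -0.424], "fingers": 0.45}, {"translation": [0.023, 0.33, 0], "twist": [0, 0, -0.424], "fingers": 0.45}, {"translation": [0.023, 0.33, 0.01], "twist": [0, 0, -0.424], "fingers": 0.45}, {"translation": [0.023, 0.33, 0.038], "twist": [0, 0, -0.424], "fingers": 0.45}, {"translation": [0.023, 0.33, 0.038], "twist": [0, 0, -0.424], "fingers": 0.45}]}}

```text
time: 32.08
eef_pos: [0.533, 0.2701, 0.0877]
tcp_rot: [-0.179, 0.984, -0.0, -0.002]
contact_force: [-0.8, -0.0, -0.2]
opening: 0.726
finger_force: 0.0
```

Emit:
{"method": "arm_command", "body": {"steps": [{"translation": [0, 0, 0], "twist": [0, 0, 0], "fingers": 0.45}, {"translation": [0, 0, 0], "twist": [0, 0, 0], "fingers": 0.45}]}}

```text
time: 32.33
eef_pos: [0.5353, 0.267, 0.0909]
tcp_rot: [-0.176, 0.984, -0.0, 0.001]
contact_force: [0.5, -0.3, 1.3]
opening: 0.729
finger_force: 0.0
```

Run:
```python
from go import *
plan([(.533,.270,-.008,110.6)])
```

```text
now [0.5353 0.267  0.0909] phi 110.29 open 0.729 ff 0.0 F [ 0.5 -0.3  1.3] t 32.33
[0.002, 0.005, 0.132] [0.0, 0.001, -0.005] rows 2
```

Emit:
{"method": "arm_command", "body": {"steps": [{"translation": [0.002, 0.004, 0.05], "twist": [0, 0, -0.005], "fingers": 0.45}, {"translation": [0.002, 0.004, 0.1], "twist": [0, 0, -0.005], "fingers": 0.45}, {"translation": [0.002, 0.004, 0.125], "twist": [0, 0, -0.005], "fingers": 0.45}, {"translation": [0.002, 0.004, 0.13], "twist": [0, 0, -0.005], "fingers": 0.45}]}}

```text
time: 32.83
eef_pos: [0.5317, 0.2698, -0.008]
tcp_rot: [-0.179, 0.984, -0.0, -0.001]
contact_force: [0.0, 0.3, -0.6]
opening: 0.727
finger_force: 0.0
```

Emit:
{"method": "arm_command", "body": {"steps": [{"translation": [0, 0, 0], "twist": [0, 0, 0], "fingers": 0}, {"translation": [0, 0, 0], "twist": [0, 0, 0], "fingers": 0}, {"translation": [0, 0, 0], "twist": [0, 0, 0], "fingers": 0}, {"translation": [0, 0, 0], "twist": [0, 0, 0], "fingers": 0}], "grip_force": 30}}

```text
time: 33.33
eef_pos: [0.5325, 0.2712, -0.0063]
tcp_rot: [-0.18, 0.984, 0.0, 0.001]
contact_force: [-0.4, 0.6, 1.3]
opening: 0.581
finger_force: 31.1
```

Run:
```python
from go import *
q=(.5584,-.0115)
plan([(.533,.270,.09,110.6),(*q,.09,107.7),(*q,-.008,107.7)])
```

```text
now [ 0.5325  0.2712 -0.0063] phi 110.73 open 0.581 ff 31.1 F [-0.4  0.6  1.3] t 33.33
[-0.0, -0.002, -0.128] [0.0, 0.001, 0.002] rows 2
[0.1, -0.363, -0.0] [0.0, 0.0, 0.049] rows 5
[0.0, 0.0, 0.13] [0.0, 0.0, 0.0] rows 2
```

Emit:
{"method": "arm_command", "body": {"steps": [{"translation": [0, 0, -0.02], "twist": [0, 0, 0], "fingers": 0}, {"translation": [0, 0, -0.08], "twist": [0, 0, 0], "fingers": 0}, {"translation": [0, 0, -0.128], "twist": [0, 0, 0], "fingers": 0}, {"translation": [0, 0, -0.128], "twist": [0, 0, 0], "fingers": 0}], "grip_force": 60}}

```text
time: 33.83
eef_pos: [0.5347, 0.2719, 0.0935]
tcp_rot: [-0.18, 0.984, 0.001, 0.004]
contact_force: [1.0, -0.7, -1.0]
opening: 0.571
finger_force: 62.5
```

Emit:
{"method": "arm_command", "body": {"steps": [{"translation": [0.015, -0.06, 0], "twist": [0, 0, 0.01], "fingers": 0}, {"translation": [0.035, -0.14, 0], "twist": [0, 0, 0.02], "fingers": 0}, {"translation": [0.06, -0.22, 0], "twist": [0, 0, 0.035], "fingers": 0}, {"translation": [0.08, -0.3, 0], "twist": [0, 0, 0.049], "fingers": 0}, {"translation": [0.1, -0.363, 0], "twist": [0, 0, 0.049], "fingers": 0}]}}

```text
time: 34.45
eef_pos: [0.557, -0.0124, 0.0873]
tcp_rot: [-0.154, 0.988, 0.0, -0.001]
contact_force: [0.0, 0.0, -1.9]
opening: 0.567
finger_force: 62.5
```

Emit:
{"method": "arm_command", "body": {"steps": [{"translation": [0, 0, 0.04], "twist": [0, 0, 0], "fingers": 0}, {"translation": [0, 0, 0.08], "twist": [0, 0, 0], "fingers": 0}, {"translation": [0, 0, 0.1], "twist": [0, 0, 0], "fingers": 0}, {"translation": [0, 0, 0.1], "twist": [0, 0, 0], "fingers": 0}]}}

```text
time: 34.95
eef_pos: [0.5564, -0.0098, 0.0118]
tcp_rot: [-0.155, 0.988, 0.001, -0.002]
contact_force: [0.7, 0.0, -0.6]
opening: 0.571
finger_force: 62.5
```

Run:
```python
from go import *
q=(.5584,-.0115)
plan([(*q,-.008,107.7)])
```

```text
now [ 0.5564 -0.0098  0.0118] phi 107.8 open 0.571 ff 62.5 F [ 0.7  0.  -0.6] t 34.95
[-0.002, -0.003, 0.026] [0.002, -0.004, 0.002] rows 1
```

Emit:
{"method": "arm_command", "body": {"steps": [{"translation": [-0.002, -0.002, 0.013], "twist": [0, 0, 0], "fingers": 0}, {"translation": [-0.002, -0.002, 0.026], "twist": [0, 0, 0], "fingers": 0}, {"translation": [-0.002, -0.002, 0.026], "twist": [0, 0, 0], "fingers": 0}, {"translation": [-0.002, -0.002, 0.026], "twist": [0, 0, 0], "fingers": 0}]}}

```text
time: 35.45
eef_pos: [0.5602, -0.0112, -0.0056]
tcp_rot: [-0.155, 0.988, -0.0, 0.0]
contact_force: [-0.4, -0.2, -1.3]
opening: 0.57
finger_force: 62.5
```

Emit:
{"method": "arm_command", "body": {"steps": [{"translation": [0, 0, 0.004], "twist": [0, 0, 0], "fingers": 0}, {"translation": [0, 0, 0.004], "twist": [0, 0, 0], "fingers": 0}]}}

```text
time: 35.7
eef_pos: [0.5599, -0.0112, -0.0088]
tcp_rot: [-0.155, 0.988, 0.0, -0.0]
contact_force: [0.2, 0.1, -1.5]
opening: 0.57
finger_force: 62.5
```

Emit:
{"method": "arm_command", "body": {"steps": [{"translation": [0, 0, 0.002], "twist": [0, 0, 0], "fingers": 0}, {"translation": [0, 0, 0.002], "twist": [0, 0, 0], "fingers": 0}]}}

```text
time: 35.95
eef_pos: [0.5599, -0.0112, -0.0104]
tcp_rot: [-0.155, 0.988, 0.0, -0.0]
contact_force: [0.5, -0.1, -2.1]
opening: 0.571
finger_force: 62.5
```

Run:
```python
from go import *
q=(.5584,-.0115)
plan([(*q,-.015,107.7)])
```

```text
now [ 0.5599 -0.0112 -0.0104] phi 107.79 open 0.571 ff 62.5 F [ 0.5 -0.1 -2.1] t 35.95
[0.002, 0.0, 0.006] [0.0, 0.0, 0.001] rows 1
```

Emit:
{"method": "arm_command", "body": {"steps": [{"translation": [0.002, 0, 0.003], "twist": [0, 0, 0], "fingers": 0}, {"translation": [0.002, 0, 0.005], "twist": [0, 0, 0], "fingers": 0}]}}

```text
time: 36.2
eef_pos: [0.5582, -0.0117, -0.0141]
tcp_rot: [-0.155, 0.988, 0.0, -0.0]
contact_force: [-3.4, -0.1, 8.3]
opening: 0.572
finger_force: 63.3
```

Emit:
{"method": "arm_command", "body": {"steps": [{"translation": [0, 0, 0.001], "twist": [0, 0, 0], "fingers": 0}, {"translation": [0, 0, 0.002], "twist": [0, 0, 0], "fingers": 0}]}}

```text
time: 36.45
eef_pos: [0.5582, -0.0117, -0.0141]
tcp_rot: [-0.155, 0.988, 0.0, -0.001]
contact_force: [-7.6, -0.2, 12.7]
opening: 0.569
finger_force: 64.0
```

Emit:
{"method": "arm_command", "body": {"steps": [{"translation": [0, 0, 0.001], "twist": [0, 0, 0], "fingers": 0}, {"translation": [0, 0, 0.001], "twist": [0, 0, 0], "fingers": 0}]}}

```text
time: 36.7
eef_pos: [0.5582, -0.0117, -0.0141]
tcp_rot: [-0.155, 0.988, 0.0, -0.001]
contact_force: [-7.9, 1.0, 13.1]
opening: 0.57
finger_force: 64.1
```

Emit:
{"method": "arm_command", "body": {"steps": [{"translation": [0, 0, -0.002], "twist": [0, 0, 0], "fingers": 0.6}, {"translation": [0, 0, -0.002], "twist": [0, 0, 0], "fingers": 0.6}, {"translation": [0, 0, -0.03], "twist": [0, 0, 0], "fingers": 0.6}, {"translation": [0, 0, -0.09], "twist": [0, 0, 0], "fingers": 0.05}, {"translation": [0, 0, -0.15], "twist": [0, 0, 0], "fingers": 0.05}]}}

```text
time: 37.33
eef_pos: [0.5581, -0.0116, 0.0966]
tcp_rot: [-0.155, 0.988, 0.0, -0.001]
contact_force: [1.1, -0.7, -0.0]
opening: 0.521
finger_force: 0.0
```

Run:
```python
from go import *
plan([(.53,.15,.10,110.6),(.505,.3394,.08,110.6),(.505,.3394,-.0165,110.6)])
```

```text
now [ 0.5581 -0.0116  0.0966] phi 107.78 open 0.521 ff 0.0 F [ 1.1 -0.7 -0. ] t 37.33
[-0.03, 0.217, -0.004] [0.001, -0.001, -0.047] rows 3
[-0.058, 0.248, 0.026] [0.0, 0.0, 0.0] rows 4
[0.0, -0.0, 0.129] [0.0, 0.0, 0.0] rows 2
```

Emit:
{"method": "arm_command", "body": {"steps": [{"translation": [-0.03, 0.217, -0.004], "twist": [0, 0, -0.047], "fingers": 0.05}, {"translation": [-0.03, 0.217, -0.004], "twist": [0, 0, -0.047], "fingers": 0.05}, {"translation": [-0.03, 0.217, -0.004], "twist": [0, 0, -0.047], "fingers": 0.05}]}}

```text
time: 37.7
eef_pos: [0.5295, 0.1524, 0.0991]
tcp_rot: [-0.179, 0.984, 0.0, 0.0]
contact_force: [0.3, -0.3, -0.8]
opening: 0.523
finger_force: 0.0
```

Emit:
{"method": "arm_command", "body": {"steps": [{"translation": [-0.058, 0.248, 0], "twist": [0, 0, 0], "fingers": 0.05}, {"translation": [-0.058, 0.248, 0], "twist": [0, 0, 0], "fingers": 0.05}, {"translation": [-0.058, 0.248, 0.026], "twist": [0, 0, 0], "fingers": 0.05}, {"translation": [-0.058, 0.248, 0.026], "twist": [0, 0, 0], "fingers": 0.05}, {"translation": [-0.058, 0.248, 0.026], "twist": [0, 0, 0], "fingers": 0.05}]}}

```text
time: 38.33
eef_pos: [0.5051, 0.3396, 0.079]
tcp_rot: [-0.179, 0.984, -0.0, -0.001]
contact_force: [-0.6, 0.2, 0.6]
opening: 0.527
finger_force: 0.0
```

Run:
```python
from go import *
from fit import *
t=read_camera('top');h=hsv(t)
uv=proj(t,[.5584,-.0139,.034]).astype(int)
for th in (110,130,145):
    m=big((h[...,2]<th)&roi(t,uv,22));print(th,m.sum(),fitbox([t],[m],.034,(.1,.05,0),[.558,-.014,.31])[:2])
plan([(.505,.3394,-.0165,110.6)])
```

```text
110 298 (array([ 0.55874589, -0.01321541,  0.26654023]), np.float64(169.814453125))
130 405 (array([ 0.55981384, -0.01307293,  0.24824613]), np.float64(87.388671875))
145 476 (array([ 0.558935  , -0.01312769,  0.25009175]), np.float64(46.638671875))
now [0.5057 0.3389 0.0795] phi 110.59 open 0.526 ff 0.0 F [ 0.3  0.2 -0.2] t 38.38
[0.001, 0.001, 0.128] [0.0, 0.0, 0.0] rows 2
```

Emit:
{"method": "arm_command", "body": {"steps": [{"translation": [0.001, 0.001, 0.06], "twist": [0, 0, 0], "fingers": 0.05}, {"translation": [0.001, 0.001, 0.11], "twist": [0, 0, 0], "fingers": 0.05}, {"translation": [0.001, 0.001, 0.125], "twist": [0, 0, 0], "fingers": 0.05}, {"translation": [0.001, 0.001, 0.127], "twist": [0, 0, 0], "fingers": 0.05}, {"translation": [0.001, 0.001, 0.127], "twist": [0, 0, 0], "fingers": 0.05}]}}

```text
time: 39.0
eef_pos: [0.5062, 0.3402, -0.0136]
tcp_rot: [-0.178, 0.984, 0.0, 0.002]
contact_force: [-0.1, 0.1, 0.9]
opening: 0.525
finger_force: 0.0
```

Emit:
{"method": "arm_command", "body": {"steps": [{"translation": [0, 0, 0], "twist": [0, 0, 0], "fingers": -0.7}, {"translation": [0, 0, 0], "twist": [0, 0, 0], "fingers": -0.7}, {"translation": [0, 0, 0], "twist": [0, 0, 0], "fingers": -0.7}, {"translation": [0, 0, 0], "twist": [0, 0, 0], "fingers": -0.7}, {"translation": [0, 0, 0], "twist": [0, 0, 0], "fingers": -0.7}], "grip_force": 30}}

```text
time: 39.62
eef_pos: [0.5058, 0.3406, -0.0137]
tcp_rot: [-0.179, 0.984, 0.0, 0.001]
contact_force: [-0.9, -1.5, 5.9]
opening: 0.27
finger_force: 30.3
```

Run:
```python
from go import *
h=(.5255,-.2708)
plan([(.505,.339,.10,110.6),(.53,.12,.12,110.6),(.54,-.12,.12,80),(*h,.10,62.5),(*h,.045,62.5)])
```

```text
now [ 0.5058  0.3406 -0.0137] phi 110.62 open 0.27 ff 30.3 F [-0.9 -1.5  5.9] t 39.62
[0.001, -0.002, -0.152] [0.0, 0.003, 0.0] rows 3
[0.072, -0.285, -0.026] [0.0, 0.0, 0.0] rows 4
[0.1, -0.304, -0.0] [0.0, 0.0, 0.51] rows 5
[-0.016, -0.201, 0.027] [0.0, 0.0, 0.292] rows 3
[0.0, -0.0, 0.073] [0.0, 0.0, 0.0] rows 2
```

Emit:
{"method": "arm_command", "body": {"steps": [{"translation": [0, 0, -0.02], "twist": [0, 0, 0], "fingers": -0.7}, {"translation": [0, 0, -0.08], "twist": [0, 0, 0], "fingers": -0.7}, {"translation": [0, 0, -0.152], "twist": [0, 0, 0], "fingers": -0.7}, {"translation": [0, 0, -0.152], "twist": [0, 0, 0], "fingers": -0.7}], "grip_force": 60}}

```text
time: 40.12
eef_pos: [0.5079, 0.3418, 0.1047]
tcp_rot: [-0.179, 0.984, 0.001, 0.005]
contact_force: [0.6, 0.7, -1.5]
opening: 0.259
finger_force: 59.7
```

Emit:
{"method": "arm_command", "body": {"steps": [{"translation": [0.015, -0.06, -0.01], "twist": [0, 0, 0], "fingers": -0.7}, {"translation": [0.035, -0.14, -0.026], "twist": [0, 0, 0], "fingers": -0.7}, {"translation": [0.055, -0.22, -0.026], "twist": [0, 0, 0], "fingers": -0.7}, {"translation": [0.072, -0.285, -0.026], "twist": [0, 0, 0], "fingers": -0.7}, {"translation": [0.072, -0.285, -0.026], "twist": [0, 0, 0], "fingers": -0.7}]}}

```text
time: 40.75
eef_pos: [0.5282, 0.118, 0.1164]
tcp_rot: [-0.176, 0.984, 0.0, -0.002]
contact_force: [-0.7, 0.5, -2.3]
opening: 0.256
finger_force: 59.8
```

Emit:
{"method": "arm_command", "body": {"steps": [{"translation": [0.02, -0.06, 0], "twist": [0, 0, 0.1], "fingers": -0.7}, {"translation": [0.045, -0.14, 0], "twist": [0, 0, 0.24], "fingers": -0.7}, {"translation": [0.07, -0.22, 0], "twist": [0, 0, 0.38], "fingers": -0.7}, {"translation": [0.1, -0.29, 0], "twist": [0, 0, 0.5], "fingers": -0.7}, {"translation": [0.1, -0.304, 0], "twist": [0, 0, 0.51], "fingers": -0.7}]}}

```text
time: 41.38
eef_pos: [0.5385, -0.1206, 0.1168]
tcp_rot: [0.089, 0.996, 0.0, -0.001]
contact_force: [0.7, 0.5, -2.4]
opening: 0.252
finger_force: 60.0
```

Emit:
{"method": "arm_command", "body": {"steps": [{"translation": [-0.005, -0.06, 0], "twist": [0, 0, 0.1], "fingers": -0.7}, {"translation": [-0.01, -0.13, 0.01], "twist": [0, 0, 0.2], "fingers": -0.7}, {"translation": [-0.016, -0.2, 0.027], "twist": [0, 0, 0.292], "fingers": -0.7}, {"translation": [-0.016, -0.2, 0.027], "twist": [0, 0, 0.292], "fingers": -0.7}, {"translation": [-0.016, -0.2, 0.027], "twist": [0, 0, 0.292], "fingers": -0.7}]}}

```text
time: 42.0
eef_pos: [0.525, -0.2667, 0.0967]
tcp_rot: [0.237, 0.972, 0.001, -0.001]
contact_force: [0.1, 0.6, -1.4]
opening: 0.256
finger_force: 60.0
```

Run:
```python
from go import *
plan([(.5258,-.2708,.05,62.4)])
```

```text
now [ 0.525  -0.2667  0.0967] phi 62.59 open 0.256 ff 60.0 F [ 0.1  0.6 -1.4] t 42.0
[-0.004, -0.004, 0.062] [0.001, -0.002, 0.003] rows 1
```

Emit:
{"method": "arm_command", "body": {"steps": [{"translation": [-0.003, -0.003, 0.03], "twist": [0, 0, 0.003], "fingers": -0.7}, {"translation": [-0.003, -0.003, 0.05], "twist": [0, 0, 0.003], "fingers": -0.7}, {"translation": [-0.003, -0.003, 0.06], "twist": [0, 0, 0.003], "fingers": -0.7}, {"translation": [-0.003, -0.003, 0.06], "twist": [0, 0, 0.003], "fingers": -0.7}, {"translation": [-0.003, -0.003, 0.06], "twist": [0, 0, 0.003], "fingers": -0.7}]}}

```text
time: 42.62
eef_pos: [0.5265, -0.2719, 0.0535]
tcp_rot: [0.239, 0.971, -0.0, 0.001]
contact_force: [-1.0, -0.1, -2.2]
opening: 0.257
finger_force: 60.0
```

Run:
```python
from go import *
plan([(.5258,-.2708,.0405,62.4)])
```

```text
now [ 0.5265 -0.2719  0.0535] phi 62.32 open 0.257 ff 60.0 F [-1.  -0.1 -2.2] t 42.62
[0.002, 0.001, 0.017] [0.0, 0.001, -0.001] rows 1
```

Emit:
{"method": "arm_command", "body": {"steps": [{"translation": [0.001, 0.001, 0.006], "twist": [0, 0, 0], "fingers": -0.7}, {"translation": [0.001, 0.001, 0.012], "twist": [0, 0, 0], "fingers": -0.7}, {"translation": [0.001, 0.001, 0.012], "twist": [0, 0, 0], "fingers": -0.7}]}}

```text
time: 43.0
eef_pos: [0.5252, -0.2705, 0.0431]
tcp_rot: [0.239, 0.971, 0.0, -0.001]
contact_force: [-0.2, 0.3, -2.1]
opening: 0.253
finger_force: 60.0
```

Emit:
{"method": "arm_command", "body": {"steps": [{"translation": [0, 0, 0.002], "twist": [0, 0, 0], "fingers": -0.7}, {"translation": [0, 0, 0.002], "twist": [0, 0, 0], "fingers": -0.7}]}}

```text
time: 43.25
eef_pos: [0.5256, -0.2707, 0.0421]
tcp_rot: [0.239, 0.971, 0.0, -0.0]
contact_force: [-0.5, -0.1, -2.5]
opening: 0.255
finger_force: 60.0
```

Emit:
{"method": "arm_command", "body": {"steps": [{"translation": [0, 0, 0.001], "twist": [0, 0, 0], "fingers": -0.7}, {"translation": [0, 0, 0.002], "twist": [0, 0, 0], "fingers": -0.7}]}}

```text
time: 43.5
eef_pos: [0.5257, -0.2708, 0.0408]
tcp_rot: [0.239, 0.971, -0.0, 0.0]
contact_force: [0.2, 0.4, -2.3]
opening: 0.251
finger_force: 60.0
```

Emit:
{"method": "arm_command", "body": {"steps": [{"translation": [0, 0, 0.001], "twist": [0, 0, 0], "fingers": -0.7}, {"translation": [0, 0, 0.001], "twist": [0, 0, 0], "fingers": -0.7}]}}

```text
time: 43.75
eef_pos: [0.5257, -0.2708, 0.0405]
tcp_rot: [0.239, 0.971, 0.0, -0.0]
contact_force: [-1.8, 0.7, 3.4]
opening: 0.259
finger_force: 60.5
```

Emit:
{"method": "arm_command", "body": {"steps": [{"translation": [0, 0, 0.001], "twist": [0, 0, 0], "fingers": -0.7}, {"translation": [0, 0, 0.001], "twist": [0, 0, 0], "fingers": -0.7}]}}

```text
time: 44.0
eef_pos: [0.5257, -0.2708, 0.0405]
tcp_rot: [0.239, 0.971, 0.0, -0.0]
contact_force: [-3.3, 2.8, 6.0]
opening: 0.255
finger_force: 61.0
```

Emit:
{"method": "arm_command", "body": {"steps": [{"translation": [0, 0, 0.001], "twist": [0, 0, 0], "fingers": -0.7}, {"translation": [0, 0, 0.001], "twist": [0, 0, 0], "fingers": -0.7}]}}

```text
time: 44.25
eef_pos: [0.5257, -0.2708, 0.0405]
tcp_rot: [0.239, 0.971, 0.0, -0.0]
contact_force: [-5.3, 3.7, 9.6]
opening: 0.257
finger_force: 61.4
```

Landed as predicted. Releasing, backing off and checking.

Emit:
{"method": "arm_command", "body": {"steps": [{"translation": [0, 0, -0.002], "twist": [0, 0, 0], "fingers": 0}, {"translation": [0, 0, -0.002], "twist": [0, 0, 0], "fingers": 0}, {"translation": [0, 0, -0.03], "twist": [0, 0, 0], "fingers": 0}, {"translation": [0, 0, -0.09], "twist": [0, 0, 0], "fingers": 0}, {"translation": [0, 0, -0.16], "twist": [0, 0, 0], "fingers": 0}]}}

```text
time: 44.88
eef_pos: [0.525, -0.2703, 0.1581]
tcp_rot: [0.239, 0.971, 0.001, -0.001]
contact_force: [0.4, -0.8, -0.2]
opening: 0.501
finger_force: 0.0
```

Emit:
{"method": "arm_command", "body": {"steps": [{"translation": [0.2, 0.32, 0], "twist": [0, 0, 0], "fingers": 0}, {"translation": [0.2, 0.32, 0], "twist": [0, 0, 0], "fingers": 0}, {"translation": [0.2, 0.32, 0], "twist": [0, 0, 0], "fingers": 0}, {"translation": [0.2, 0.32, 0], "twist": [0, 0, 0], "fingers": 0}, {"translation": [0.2, 0.32, 0], "twist": [0, 0, 0], "fingers": 0}]}}

```text
time: 45.5
eef_pos: [0.5038, 0.0142, 0.1582]
tcp_rot: [0.238, 0.971, 0.0, 0.0]
contact_force: [0.8, -0.3, -0.1]
opening: 0.497
finger_force: 0.0
```

Emit:
{"method": "arm_command", "body": {"steps": [{"translation": [0.1, 0.27, 0], "twist": [0, 0, 0], "fingers": 0}, {"translation": [0.1, 0.27, 0], "twist": [0, 0, 0], "fingers": 0}, {"translation": [0.1, 0.27, 0], "twist": [0, 0, 0], "fingers": 0}, {"translation": [0.1, 0.27, 0], "twist": [0, 0, 0], "fingers": 0}]}}

```text
time: 46.0
eef_pos: [0.5321, 0.2287, 0.1582]
tcp_rot: [0.238, 0.971, 0.0, 0.0]
contact_force: [-0.4, -0.7, 0.5]
opening: 0.498
finger_force: 0.0
```

Run:
```python
from go import *
from fit import *
plan([])
t=read_camera('top');s=read_camera('scene');h=hsv(t)
sl=(slice(130,220),slice(265,410));f=5.5
im=cv2.resize(t['pixels'][sl],None,fx=f,fy=f,interpolation=3).copy()
for c,yaw,z,a,b in [((.5262,-.2702),-.48,.066,.1,.05),((.5262,-.2702),-.48,.08,.068,.024),((.5584,-.0139),.307,.01,.134,.084),((.5584,-.0139),.307,.034,.1,.05)]:
    q=np.array([proj(t,X) for X in boxpts(*c,yaw,z,(a,b,0))[:4]]);cv2.polylines(im,[np.int32((q-[265,130]+.5)*f)],True,(255,0,255),1)
cv2.imwrite('pics/fin.png',im[:,:,::-1])
for p,uv in((t,proj(t,[.526,-.27,.08]).astype(int)),):
    m=(h[...,0]>10)&(h[...,0]<30)&(h[...,1]>70)&(h[...,2]>90)&roi(p,uv,14);m=big(m);print(m.sum(),fitbox([t],[m],.08,(.068,.024,0),[.526,-.27,-.48])[:2])
```

```text
now [0.5321 0.2287 0.1582] phi 62.47 open 0.498 ff 0.0 F [-0.4 -0.7  0.5] t 46.0
145 (array([ 0.52566294, -0.2690397 , -0.50497846]), np.float64(24.615234375))
```

View pics/fin.png

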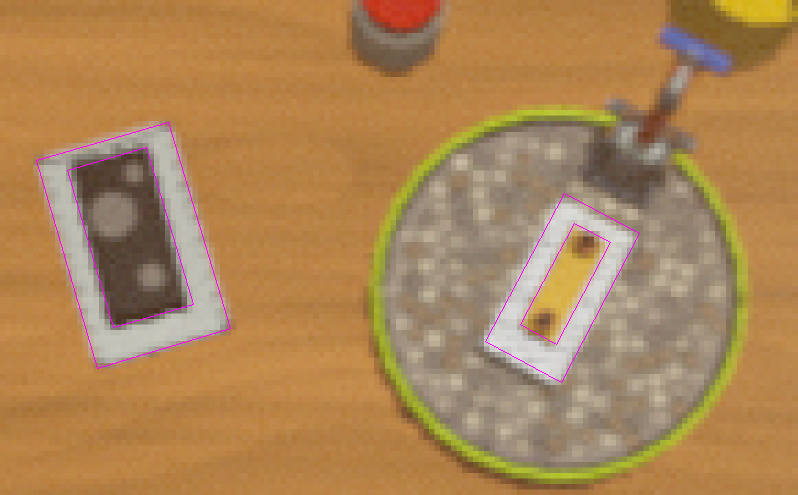

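The picture shows the charcoal flat and centred in the tray (130,238), about 3° off lengthwise. The white block is in mid-hearth with the manifold on its middle (563,285), and the clamp is open (695,50). Handing in.

```bash
python3 -c "from plant import sign_off; print(sign_off())"
```

```text
the job is handed in; nothing more can be done
None
```

The blocks are swapped and the job is handed in at 46 s: the white block with the manifold on its middle is in the hearth, the charcoal is in the tray about 3° off lengthwise, the clamp is open, and the jar and reel were not touched.

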